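Dot the lens blanks on the lever stand

TASK

Dot the waiting lens blanks on the lever stand, one job pad after another from the left pad to the right: lay the blank well centred on the black lens rest, pull the lever by its grip all the way down so that the pins mark the centre, ease the lever slowly back up without ever letting it fly, and put the blank back on its own pad, lying wholly on the felt. Hold the blanks by the edge only - the fingers must not touch their faces - and leave the lever up and everything else on the bench where it is.

Things in the scene. Friction and masses are not known exactly. Their poses are not given: they have to be found in the camera images.
- lens_left: uncut lens blank that starts on the left pad (largest y): nearly flat clear glass disc, 60 mm across, frosted straight edge 6 mm high, 35 g; the upper face bulges to 7 mm at the centre; all but the outer 3 mm is face. Origin: centre of its underside, z up out of the upper face. All blanks look alike; None if there is none on this pad
- lens_middle: uncut lens blank that starts on the middle pad: nearly flat clear glass disc, 60 mm across, frosted straight edge 6 mm high, 35 g; the upper face bulges to 7 mm at the centre; all but the outer 3 mm is face. Origin: centre of its underside, z up out of the upper face. All blanks look alike; None if there is none on this pad
- lens_right: uncut lens blank that starts on the right pad (smallest y, next to the stand): nearly flat clear glass disc, 60 mm across, frosted straight edge 6 mm high, 35 g; the upper face bulges to 7 mm at the centre; all but the outer 3 mm is face. Origin: centre of its underside, z up out of the upper face. All blanks look alike; None if there is none on this pad
- pad_left: left job pad, flat dark grey felt 125 mm (x) x 116 mm (y) x 3 mm, fixed to the bench, its sides near the world axes. Origin: centre of its underside, the top, on which a blank lies, is 3 mm above the bench. It holds lens_left
- pad_middle: middle job pad, flat dark grey felt 125 mm (x) x 116 mm (y) x 3 mm, fixed to the bench, its sides near the world axes. Origin: centre of its underside, the top, on which a blank lies, is 3 mm above the bench. It holds lens_middle
- pad_right: right job pad, flat dark grey felt 125 mm (x) x 116 mm (y) x 3 mm, fixed to the bench, its sides near the world axes. Origin: centre of its underside, the top, on which a blank lies, is 3 mm above the bench. It holds lens_right
- stand: lens dotting stand, fixed to the bench: cream cast base 215 x 130 mm with a flat stage plate whose top is 30 mm above the bench. Origin: on the bench under the centre of the lens rest; x points from the lens rest to the hinge of the lever at the back, y to its left. The base reaches from x = -90 to 125 mm and y = -65 to 65 mm; two 8 mm hinge cheeks stand at x = 83 to 117 mm, up to 96 mm high
- lens_rest (a point): centre of the top of the lens rest, a round black rubber disc 44 mm across that stands 3 mm proud of the stage plate (33 mm above the bench), with a white dot in the middle and black cross lines around it. Flat on top: nothing centres the lens by itself; the lens overhangs it all round by 8 mm
- lever (a joint): sprung dotting lever, a 14 mm wide aluminium bar hinged at the back of the stand about the stand's y axis. 0 rad: fully up (leaning 0.35 rad back from the vertical), where the spring holds it; grows as it is pulled forward and down over the lens rest to its stop at 1.92 rad (level). Pulling takes 1.5 to 7 N at the grip; let go at the bottom it flies up at about 4 rad/s
- lever_hinge (a point): hinge axis of the lever, 100 mm behind the lens rest (stand x) and 80 mm above the bench
- lever_grip (a point): centre of the black revolving grip at the end of the lever, a roll 30 mm in diameter and 32 mm long along the stand's y with flat ends, free to turn on its axle, 170 mm from the hinge: 240 mm above the bench and 158 mm behind the lens rest when up; 80 mm above the bench and 70 mm in front of the lens rest when fully down. It can be pinched from above across its ends (closing along the stand's y)
- pin_tip (a point): tip of the middle one of three sprung ink pins in a row under the lever, 100 mm from the hinge. They come down on the centre of the lens rest: with a lens there they touch it 0.04 rad before the stop and give way 4 mm
- frame: bystander: brown spectacle frame, folded, 135 mm wide, 12 mm high. Origin: centre of its underside
- spray: bystander: white lens cleaner bottle, 42 mm across, 115 mm high. Origin: centre of its underside
- cup: bystander: steel cup with instruments, 68 mm across, 155 mm high. Origin: centre of its underside
- eye_model: bystander: model eyeball on a white foot, 40 mm across, 37 mm high. Origin: centre of its underside
- pen: bystander: marker pen, 130 mm long, lying along its y. Origin: centre of its underside
- rule: bystander: white ruler 160 x 26 x 4 mm, lying along its y. Origin: centre of its underside
Not all that is in view belongs to the job. Leave any orange look-alike of the pad_left alone.

How it is judged:
By the outcome, as a careful person would: the job done as asked, in the order asked, and still so for the second after the job is handed in, with the robot touching nothing.
Of lens_left, lens_middle, lens_right only 2 to 3 are there at a start; the rules pass over those that are not, and their reading is None.
At some moment in a run one of lens_left, lens_middle, lens_right may be knocked a few centimetres aside while the robot is not near it.
It also fails if it takes over 210 s, if anything falls off the work surface, if the arm or the gripper's body presses on something with over 40 N, if the wrist force passes 120 N, or if a joint passes its speed limit or range.

ROBOT

A 6-joint arm with a two-finger parallel gripper is mounted at the origin on the work surface. World frame = base frame: x ahead of the robot, y to its left, z up, the work surface at z = 0. Lengths are in m, angles in rad, forces in N, time in s.
With the tool pointing down it reaches from about 0.35 to 0.975 m from the base axis. Payload 4.9 kg.
Tool frame: the origin (TCP) lies at the very end of the fingers, on their centre line; the grasp point (between the pads) lies 19 mm behind it (ctrl.tcp_to_grasp is the z of the grasp point in the tool frame, in m); z points along the fingers, y is the line along which they close (so a half turn about z gives the same grasp; the last joint's range is limited). The gripper opens to 85 mm and grips with 20 to 120 N. Pads are 22 mm wide; open, the fingers measure 114 mm over their backs; the gripper's body (76 mm by 85 mm) begins 54 mm behind the grasp point. The pads swing forward as they close: fully open they stand 13 mm farther back than shut.
Start: joints at [-1.301, 0.053, 1.613, -0, 1.476, -0.119], TCP at [0.237, -0.578, 0.231] pointing down, gripper open.
Joint ranges: [-3.01, 3.01], [-1.01, 2.22], [0.06, 2.58], [-1.02, 4.17], [0.09, 2.62], [-3.14, 3.14]. Speed limits (rad/s): [2.57, 2.57, 3.14, 3.14, 3.14, 3.14].

INTERFACE

Orientations are given as a rotation vector (axis times angle).
In Python, from station import ctrl, eyes, job, nets gives the robot as it stands. The module is installed in compiled form; this text tells all that it offers.
- The arm moves only by the tool jog_arm, never from a script. Its argument "commands" is one flat list of numbers, 7 for each row, row after row: the shift along the tool's x, y, z each as a share of 0.06 m, from -1 to 1, then the turn, a rotation vector about the tool's x, y, z each as a share of 0.1 rad, from -1 to 1, then the finger opening in mm, from 0 to 85.4. In form: [x, y, z, ax, ay, az, grip, x, y, z, ax, ay, az, grip, ...]. A call has 1 to 20 rows; each row shifts and turns the commanded pose from where the row before left it, along the tool's axes as they then stand; what a row does not reach is not made up. A row lasts 1/8 s, in which the tool goes at most 62.5 mm and 10.7 degrees, less where a joint would pass 70% of its speed; a pose out of reach is approached as far as the arm can. A call with a number of a shift or a turn outside -1 to 1 is refused whole. A call with a gripper value outside its range is refused whole. The fingers move at their own pace and stop on an object; "newtons" is the grip in N (left out, the last holds). Time passes only in rows, so rows that do not move let the fingers close. It gives the time, the measured TCP pose, the force, the opening and the grip force at its end, in the units of the state.
- ctrl.get_obs(): the state, without advancing time (a new reading comes with each control period).
- eyes.get_image(name): name is "scene" or "top" or "wrist"; returns a dict with "image" (420x560x3 uint8, red, green, blue), "z_map" (420x560 float32, m along the optical axis (not along the pixel's ray), 0 where there is no reading), "K" (3x3 intrinsics, pixels), "cam_to_world" (4x4, takes a point from camera to world coordinates). Camera axes: x right, y up, looking along -z (the intrinsics and any distortion apply to the point x, -y, -z); pixel columns grow to the right and rows downward; lengths in m; the calibration is good to about 2 mm. The wrist camera is an equidistant fisheye: a pixel r from the principal point sees the ray r / f radians off the axis. A picture is of the moment at which its call begins.
- job.finish_job(): hands the job in; it is judged then, once.
Trained networks look in the newest picture that a camera, given by its name, has taken for a name from the list of things; names that differ only in an ending like _2 or _b are one class to them, and where a whole thing is asked for, a point or a joint stands for the part that bears it (a point fixed in the world has none). Each returns a list of dicts, best first, with "p" (0 to 1); they miss things now and then, are a little off and sometimes report something else, mostly with a low value. They report only what shows in the picture. A call takes as long as a camera call. They do not tell look-alikes from the thing itself.
- nets.silhouettes(camera, name): "mask" (420x560 bool, what is visible of it) and "bbox" ([left, top, right, bottom] in pixels, round what is visible of it).
The state is a dict: "t": time; "q": joint angles; "dq": joint speeds; "effort": joint torques, N m; "tool_pos": TCP position; "tool_rot": TCP orientation; "contact_force": force on the tool from outside, world axes, zero at the start; "wrist_torque": the same for the moment, N m; "opening": finger opening in m; "grip_force": force on a finger pad.
Only numpy, scipy, OpenCV 4.12 (cv2) and the standard library are available. Lean on these libraries where they do the work, as an engineer would, in place of code of your own. Each camera call takes 0.05 s, during which the arm holds its last target. There are 200 camera calls.

## Working session

There is one attempt and no reset: what is moved stays moved. The work goes in short steps, Python scripts to look and compute and a tool call to move; the robot and the scene stay as the last step left them, time stands still between calls to the robot, and variables do not carry over. Pictures are saved under pics/ and viewed, at most 14 in all, crops included, and the job is handed in when it is done.

Besides the shell and the picture viewer there is one more tool, called after "Request:" as name(argument=value, ...), one argument or row to a line, values as JSON. jog_arm: Moves the arm, as the interface text tells. Shift numbers are shares of 0.06 m and turn numbers shares of 0.1 rad, none past 1 either way. Its arguments: {"type":"object","properties":{"commands":{"type":"array","items":{"type":"number"}},"newtons":{"type":"number"}},"required":["commands"]}

```bash
mkdir -p pics; cat > h.py <<'E'
import numpy as np, cv2
from station import ctrl, eyes, job, nets
from scipy.spatial.transform import Rotation as R
def pts(d,mask=None):
    z=d['z_map']; K=d['K']; T=d['cam_to_world']
    v,u=np.nonzero((z>0) if mask is None else (mask&(z>0)))
    Z=z[v,u]; x=(u-K[0,2])/K[0,0]*Z; y=(v-K[1,2])/K[1,1]*Z
    return (T[:3,:3]@np.c_[x,-y,-Z].T).T+T[:3,3]
def ray(d,u,v,h):
    K=d['K'];T=d['cam_to_world']
    r=T[:3,:3]@np.array([(u-K[0,2])/K[0,0],-(v-K[1,2])/K[1,1],-1]);o=T[:3,3]
    return o+r*(h-o[2])/r[2]
def save(n,im): cv2.imwrite('pics/'+n,cv2.cvtColor(im,cv2.COLOR_RGB2BGR))
E
python3 - <<'E'
from h import *
o=ctrl.get_obs(); print({k:np.round(v,3) for k,v in o.items()}, ctrl.tcp_to_grasp)
for c in ['scene','top']:
    d=eyes.get_image(c); save(c+'0.png',d['image']); print(c,d['K'],d['cam_to_world'].round(3))
    for n in ['lens_left','pad_left','stand','lens_rest','lever','lever_grip','frame','spray','cup','eye_model','pen','rule']:
        for s in nets.silhouettes(c,n):
            if s['p']<.2: continue
            p=pts(d,s['mask'])
            print(n,round(s['p'],2),np.round(s['bbox']),np.median(p,0).round(3) if len(p) else '', p.min(0).round(3) if len(p) else '',p.max(0).round(3) if len(p) else '')
E
```

```text
{'t': np.float64(0.0), 'q': array([-1.301,  0.053,  1.614, -0.   ,  1.476, -0.119]), 'dq': array([ 0.   , -0.002,  0.   , -0.001,  0.002, -0.001]), 'effort': array([ 1.0000e-03, -3.9369e+01, -3.7017e+01,  0.0000e+00,  7.0000e-03,
       -0.0000e+00]), 'tool_pos': array([ 0.237, -0.578,  0.23 ]), 'tool_rot': array([-3.08 , -0.607,  0.   ]), 'contact_force': array([-0.382, -0.012, -0.228]), 'wrist_torque': array([-0.05 ,  0.027,  0.031]), 'grip_force': np.float64(0.0), 'opening': np.float64(0.086)} -0.0187
scene [[474.31434453   0.         271.40098455]
 [  0.         474.31434453 211.58104214]
 [  0.           0.           1.        ]] [[ 0.519 -0.674  0.525  1.132]
 [ 0.855  0.415 -0.312 -0.272]
 [-0.008  0.611  0.792  1.068]
 [ 0.     0.     0.     1.   ]]
lens_left 0.89 [333. 211. 350. 229.] [0.555 0.297 0.009] [ 0.526  0.268 -0.002] [0.583 0.327 0.015]
pad_left 0.82 [311. 194. 370. 243.] [0.546 0.295 0.003] [ 0.482  0.239 -0.004] [0.61  0.36  0.011]
pad_left 0.79 [272. 156. 325. 192.] [0.351 0.293 0.003] [ 0.277  0.229 -0.004] [0.418 0.359 0.011]
pad_left 0.56 [312. 120. 357. 149.
[... 2223 characters left out ...]
184 0.017]
lever_grip 0.43 [431. 164. 444. 175.] [ 0.629 -0.301  0.251] [ 0.616 -0.319  0.236] [ 0.646 -0.284  0.258]
frame 0.54 [289. 142. 329. 156.] [0.753 0.038 0.005] [ 0.721 -0.017 -0.007] [0.763 0.108 0.015]
spray 0.76 [249. 136. 261. 156.] [0.735 0.204 0.111] [0.723 0.186 0.006] [0.763 0.225 0.12 ]
cup 0.6 [327. 126. 344. 149.] [ 0.763 -0.048  0.084] [ 0.739 -0.083  0.02 ] [ 0.801 -0.018  0.151]
eye_model 0.4 [341. 153. 355. 170.] [ 0.699 -0.088  0.018] [ 0.683 -0.107 -0.   ] [ 0.723 -0.071  0.043]
rule 0.65 [183. 198. 198. 250.] [0.505 0.419 0.003] [ 0.424  0.401 -0.007] [0.583 0.437 0.011]
rule 0.49 [201. 167. 240. 168.] [0.686 0.322 0.01 ] [ 0.68   0.261 -0.   ] [0.695 0.385 0.017]
```

```bash
python3 - <<'E'
import cv2
a=cv2.imread('pics/top0.png');
cv2.imwrite('pics/top1.png',cv2.resize(a[110:335,140:460],None,fx=2.5,fy=2.5,interpolation=cv2.INTER_CUBIC))
E
```

```text
(no output)
```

View pics/top1.png

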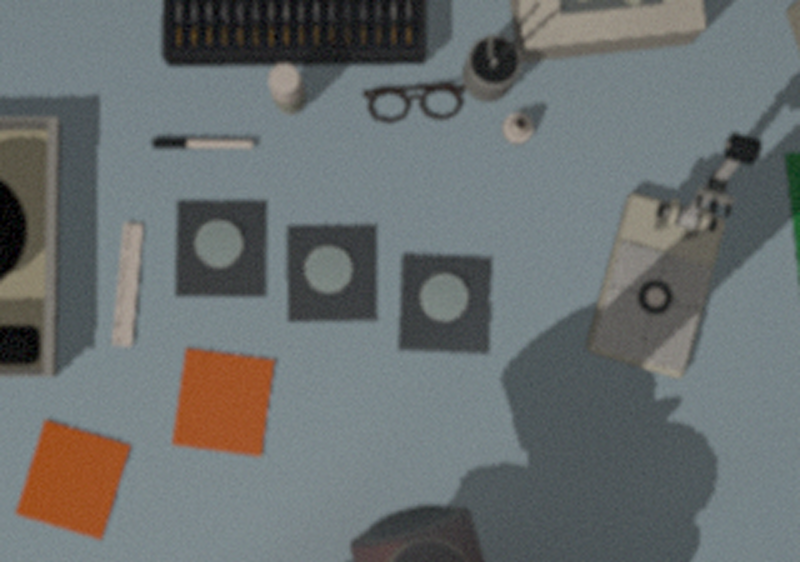

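View pics/scene0.png

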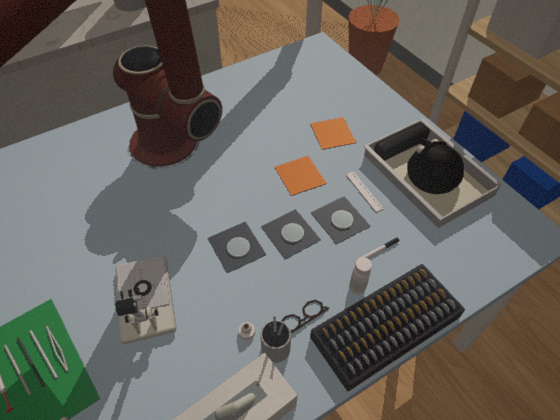

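The top crop shows three grey pads at (221,248), (332,272) and (446,303), each with a blank. It also shows orange look-alikes at (225,402) and (75,480), which I'll leave alone. The lens rest is at (655,296) and the grip, which is up, at (743,148). The pads wanted are the dark grey ones. Next I'll measure the geometry.

```bash
cat >> h.py <<'E'
def state():
    o=ctrl.get_obs(); Rm=R.from_rotvec(o['tool_rot']).as_matrix(); return o,Rm
def delta(goal,yaw=None):
    "tool-frame shift (m) from measured TCP to goal, yaw change (tool z turn, rad)"
    o,Rm=state(); d=Rm.T@(np.array(goal)-o['tool_pos'])
    y=np.arctan2(Rm[1,0],Rm[0,0]); 
    print('shift m',d.round(4),'units',(d/.06).round(2),'yaw',round(y,4),'turnz',None if yaw is None else round(-((yaw-y+np.pi/2)%np.pi-np.pi/2)/.1,3),'tilt',Rm[:,2].round(4))
E
python3 - <<'E'
from h import *
for c in ['scene','top']:
    d=eyes.get_image(c)
    p=pts(d); s=p[(abs(p[:,2]-.0295)<.006)&(p[:,0]>.36)&(p[:,0]<.67)&(p[:,1]<-.15)&(p[:,1]>-.4)]
    r=cv2.minAreaRect((s[:,:2]*1000).astype(np.float32)); print(c,'stage',r,s[:,2].mean())
    m=[q for q in nets.silhouettes(c,'stand') if q['p']>.5]
    b=p[(p[:,2]>.045)&(p[:,0]>.4)&(p[:,0]<.7)&(p[:,1]<-.15)&(p[:,1]>-.4)]
    print('grip', np.median(b[b[:,2]>.225],0), b[b[:,2]>.225].min(0), b[b[:,2]>.225].max(0), b[:,2].max())
    g=cv2.cvtColor(d['image'],cv2.COLOR_RGB2GRAY)
    for n in ['lens_left','pad_left']:
        for q in nets.silhouettes(c,n):
            if q['p']<.1: continue
            M=q['mask'].astype(np.uint8); v,u=np.nonzero(M); P=ray(d,u.mean(),v.mean(),.008 if n[0]=='l' else .003)
            w=np.array([ray(d,a,e,.003) for a,e in zip(u,v)])[:,:2]
            print(n,round(q['p'],2),P.round(4),np.round(cv2.minAreaRect((w*1000).astype(np.float32)),1) if 0 else cv2.minAreaRect((w*1000).astype(np.float32)), d['image'][M>0].mean(0).round())
E
```

```text
scene stage ((498.28375244140625, -261.68353271484375), (127.04124450683594, 213.1498565673828), 73.1094970703125) 0.02865070098898418
grip [ 0.63793673 -0.30270573  0.2503041 ] [ 0.61440958 -0.32150847  0.22821518] [ 0.65035877 -0.28370087  0.25830461] 0.25830460780527553
lens_left 0.76 [0.5539 0.2994 0.008 ] ((549.9710083007812, 303.2051086425781), (61.48641586303711, 67.4434585571289), 54.34647750854492) [142. 145. 140.]
lens_left 0.17 [0.5185 0.1497 0.008 ] ((513.3204345703125, 153.50096130371094), (118.22810363769531, 130.3290557861328), 89.7878189086914) [85. 85. 85.]
pad_left 0.88 [0.2533 0.4849 0.003 ] ((251.747314453125, 486.4052429199219), (117.2092056274414, 126.62663269042969), 73.76870727539062) [186. 118.  68.]
pad_left 0.82 [0.5489 0.2951 0.003 ] ((546.896484375, 297.9061279296875), (118.20857238769531, 128.38040161132812), 89.80530548095703) [91. 90. 90.]
pad_left 0.72 [0.3521 0.2922 0.003 ] ((350.30682373046875, 293.3842468261719), (117.11019134521484, 127.40726470947266), 83.17996215820312) [182. 112.  64.]
top stage ((496.68743896484375, -260.8788146972656), (128.0
[... 284 characters left out ...]
42969), (58.75459671020508, 58.7803955078125), 89.6088638305664) [113. 122. 118.]
pad_left 0.85 [0.2533 0.4847 0.003 ] ((253.39804077148438, 485.7930603027344), (115.72380828857422, 126.14610290527344), 73.2424545288086) [156.  81.  36.]
pad_left 0.67 [0.3516 0.2931 0.003 ] ((351.4900817871094, 293.6869812011719), (115.27391815185547, 121.72463989257812), 82.24423217773438) [158.  83.  41.]
pad_left 0.62 [0.5462 0.2982 0.003 ] ((548.0897216796875, 298.8168640136719), (113.91150665283203, 120.73623657226562), 89.6173095703125) [60. 63. 65.]
pad_left 0.47 [0.6877 0.3208 0.003 ] ((687.598388671875, 320.9744873046875), (124.99657440185547, 11.398197174072266), 87.42919158935547) [113. 110. 105.]
```

```bash
python3 - <<'E'
from h import *
delta([.44,-.245,.23],-.297)
E
```

```text
shift m [ 0.3143 -0.2315  0.0013] units [ 5.24 -3.86  0.02] yaw 0.3888 turnz 6.858 tilt [ 0.  0. -1.]
```

Request:
jog_arm(
  commands=[0.75,-0.55,0,0,0,0,85,0.75,-0.55,0,0,0,0,85,0.75,-0.55,0,0,0,0,85,0.75,-0.55,0,0,0,0,85,0.75,-0.55,0,0,0,0,85,0.75,-0.55,0,0,0,0,85,0.75,-0.55,0,0,0,0,85,0,0,0,0,0,0.98,85,0,0,0,0,0,0.98,85,0,0,0,0,0,0.98,85,0,0,0,0,0,0.98,85,0,0,0,0,0,0.98,85,0,0,0,0,0,0.98,85,0,0,0,0,0,0.98,85,0,0,0,0,0,0,85,0,0,0,0,0,0,85],
)

```text
t: 3.7
tool_pos: [0.4408, -0.2452, 0.2313]
tool_rot: [3.107, -0.463, 0.0]
contact_force: [-1.3, -0.9, -0.7]
opening: 0.0848
grip_force: 0.0
```

```bash
python3 - <<'E'
from h import *
delta([.5545,.2985,.15],-.297)
d=eyes.get_image('wrist'); save('w0.png',d['image']); print(d['K'],d['cam_to_world'].round(4))
p=ctrl.get_obs();T=d['cam_to_world'];Rm=R.from_rotvec(p['tool_rot']).as_matrix()
print('cam in tool',Rm.T@(T[:3,3]-p['tool_pos']),(Rm.T@T[:3,:3]).round(3))
for n in ['lens_rest','stand','lens_left','lever_grip']:
  for s in nets.silhouettes('wrist',n): print(n,s['p'],np.round(s['bbox']))
E
```

```text
shift m [-0.0498 -0.5532  0.0813] units [-0.83 -9.22  1.36] yaw -0.2958 turnz 0.012 tilt [ 0.e+00 -1.e-04 -1.e+00]
[[325.1922621    0.         279.87519327]
 [  0.         325.1922621  210.47035896]
 [  0.           0.           1.        ]] [[-2.919e-01  9.112e-01  2.907e-01  5.154e-01]
 [-9.564e-01 -2.782e-01 -8.840e-02 -2.679e-01]
 [ 4.000e-04 -3.039e-01  9.527e-01  3.742e-01]
 [ 0.000e+00  0.000e+00  0.000e+00  1.000e+00]]
cam in tool [ 7.79779240e-02  2.57604470e-06 -1.42847241e-01] [[-0.     0.953  0.304]
 [ 1.     0.    -0.   ]
 [-0.     0.304 -0.953]]
lens_rest 0.82 [222.   0. 340. 227.]
lens_rest 0.19 [ 5. 13. 53. 79.]
stand 0.96 [219.   0. 341. 223.]
```

View pics/w0.png

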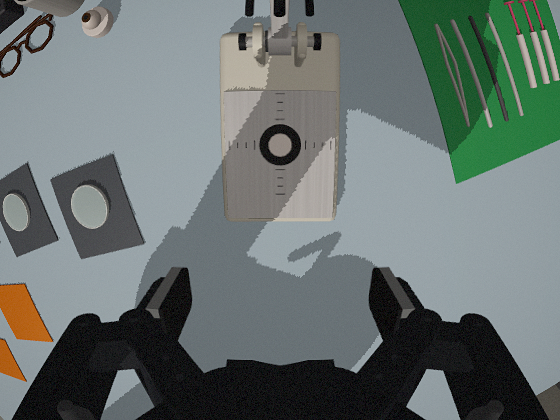

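The wrist view shows the empty lens rest at (280,145), with the lever behind it at (280,10). The camera sits on the hinge side, so I'll make a half turn to clear the lever. First I'll locate the rest.

```bash
cat >> h.py <<'E'
def wray(d,u,v,h):
    K=d['K'];T=d['cam_to_world']; f=K[0,0]
    a=np.array([u-K[0,2],v-K[1,2]],float); r=np.hypot(*a)+1e-9; th=r/f
    c=np.array([np.sin(th)*a[0]/r,-np.sin(th)*a[1]/r,-np.cos(th)])
    w=T[:3,:3]@c;o=T[:3,3]; return o+w*(h-o[2])/w[2]
def wpix(d,P):
    K=d['K'];T=d['cam_to_world'];c=T[:3,:3].T@(np.array(P)-T[:3,3])
    a=np.array([c[0],-c[1]]);n=np.linalg.norm(a);th=np.arctan2(n,-c[2]);return K[:2,2]+K[0,0]*th*a/(n+1e-12)
def rest(d,guess,h=.033):
    u,v=wpix(d,guess).astype(int); g=cv2.cvtColor(d['image'],cv2.COLOR_RGB2GRAY)
    m=(g<55).astype(np.uint8); m[:v-45]=0;m[v+45:]=0;m[:,:u-45]=0;m[:,u+45:]=0
    n,l,s,c=cv2.connectedComponentsWithStats(m)
    k=1+np.argmax(s[1:,4]); cs,_=cv2.findContours((l==k).astype(np.uint8),cv2.RETR_EXTERNAL,cv2.CHAIN_APPROX_NONE)
    w=np.array([wray(d,a,b,h)[:2] for a,b in cs[0][:,0]])*1000
    print('rest',np.round(cv2.fitEllipse(w.astype(np.float32))[0],1),cv2.fitEllipse(w.astype(np.float32))[1])
E
python3 - <<'E'
from h import *
d=eyes.get_image('wrist'); rest(d,[.4808,-.2562,.033])
for h in (.0,):
  pass
e=lambda u,v:wray(d,u,v,.03)[:2]
# cross line yaw: stage dark ticks: print left & right base edges
g=cv2.cvtColor(d['image'],cv2.COLOR_RGB2GRAY)
m=[q for q in nets.silhouettes('wrist','stand')][0]['mask']
L=[];Rr=[]
for v in range(95,210,3):
    u=np.nonzero(m[v])[0]; L.append(wray(d,u[0],v,.03)[:2]);Rr.append(wray(d,u[-1],v,.03)[:2])
for l in (L,Rr):
    f=cv2.fitLine(np.array(l,np.float32),cv2.DIST_HUBER,0,.001,.001).ravel(); print('edge',np.arctan(f[1]/f[0]),f)
E
```

```text
rest [ 480.8 -257.4] (42.21890640258789, 42.37455749511719)
edge -0.2918015 [ 0.9577272  -0.28767806  0.491085   -0.19556831]
edge -0.29131848 [ 0.957866   -0.2872154   0.4601705  -0.31636077]
```

Request:
jog_arm(
  commands=[0,0,0,0,0,-0.99,85,0,0,0,0,0,-0.99,85,0,0,0,0,0,-0.99,85,0,0,0,0,0,-0.99,85,0,0,0,0,0,-0.99,85,0,0,0,0,0,-0.99,85,0,0,0,0,0,-0.99,85,0,0,0,0,0,-0.99,85,0,0,0,0,0,-0.99,85,0,0,0,0,0,-0.99,85,0,0,0,0,0,-0.99,85,0,0,0,0,0,-0.99,85,0,0,0,0,0,-0.99,85,0,0,0,0,0,-0.99,85,0,0,0,0,0,-0.99,85,0,0,0,0,0,-0.99,85,0,0,0,0,0,-0.99,85],
)

```text
t: 6.18
tool_pos: [0.4408, -0.2452, 0.2313]
tool_rot: [2.414, 2.011, 0.0]
contact_force: [0.6, -0.1, 0.2]
opening: 0.085
grip_force: 0.0
```

Request:
jog_arm(
  commands=[0,0,0,0,0,-0.99,85,0,0,0,0,0,-0.99,85,0,0,0,0,0,-0.99,85,0,0,0,0,0,-0.99,85,0,0,0,0,0,-0.99,85,0,0,0,0,0,-0.99,85,0,0,0,0,0,-0.99,85,0,0,0,0,0,-0.99,85,0,0,0,0,0,-0.99,85,0,0,0,0,0,-0.99,85,0,0,0,0,0,-0.99,85,0,0,0,0,0,-0.99,85,0,0,0,0,0,-0.99,85,0,0,0,0,0,-0.99,85,0,0,0,0,0,-0.99,85,0,0,0,0,0,0,85,0,0,0,0,0,0,85],
)

```text
t: 8.3
tool_pos: [0.4408, -0.2452, 0.2313]
tool_rot: [0.426, 3.113, -0.0]
contact_force: [-0.3, -0.3, 0.7]
opening: 0.0847
grip_force: 0.0
```

```bash
python3 - <<'E'
from h import *
d=eyes.get_image('wrist'); rest(d,[.4808,-.2562,.033]); print(ctrl.get_obs()['q'].round(2))
delta([.50,.285,.13],-.297)
E
```

```text
rest [ 480.3 -257.1] (41.87027359008789, 43.29684829711914)
[-0.66 -0.24  1.89  0.    1.5  -1.95]
shift m [0.0854 0.5266 0.1013] units [1.42 8.78 1.69] yaw 2.8697 turnz 0.251 tilt [ 0.  0. -1.]
```

Request:
jog_arm(
  commands=[0,0.9,0.15,0,0,0,85,0,0.9,0.15,0,0,0,85,0,0.9,0.15,0,0,0,85,0,0.9,0.15,0,0,0,85,0,0.9,0.15,0,0,0,85,0,0.9,0.15,0,0,0,85,0,0.9,0.15,0,0,0,85,0,0.9,0.15,0,0,0,85,0,0.9,0.15,0,0,0,85,0,0.9,0.15,0,0,0,85,0,0.3,0,0,0,0.2,85,0,0,0,0,0,0,85,0,0,0,0,0,0,85],
)

```text
t: 9.98
tool_pos: [0.59, 0.2918, 0.1413]
tool_rot: [-0.456, -3.108, 0.001]
contact_force: [-1.0, 0.2, 0.2]
opening: 0.0851
grip_force: 0.0
```

```bash
cat >> h.py <<'E'
def lens(d,h=.008):
    out=[]
    for q in nets.silhouettes('wrist','lens_left'):
        if q['p']<.3: continue
        cs,_=cv2.findContours(q['mask'].astype(np.uint8),cv2.RETR_EXTERNAL,cv2.CHAIN_APPROX_NONE)
        c=max(cs,key=len)
        if len(c)<20: continue
        w=np.array([wray(d,a,b,h)[:2] for a,b in c[:,0]])*1000
        e=cv2.fitEllipse(w.astype(np.float32)); out.append(e); print('lens p',round(q['p'],2),np.round(e[0],1),np.round(e[1],1),q['bbox'])
    return out
E
python3 - <<'E'
from h import *
delta([.5545,.2985,.05],-.292)
d=eyes.get_image('wrist'); save('w1.png',d['image']); lens(d)
p=None
for n in ['pad_left']:
  for s in nets.silhouettes('wrist',n):
    if s['p']<.3: continue
    v,u=np.nonzero(s['mask']); w=np.array([wray(d,a,b,.003)[:2] for a,b in zip(u[::3],v[::3])])*1000
    print(s['p'],cv2.minAreaRect(w.astype(np.float32)),d['image'][s['mask']].mean(0))
E
```

```text
shift m [ 0.036  -0.0037  0.0913] units [ 0.6  -0.06  1.52] yaw 2.8503 turnz 0.007 tilt [-1.e-04 -4.e-04 -1.e+00]
lens p 0.96 [554.6 300. ] [58.6 59.8] [244.5, 121.9, 314.8, 190.5]
0.93 ((410.09600830078125, 281.3590393066406), (114.48222351074219, 25.485313415527344), 67.9111328125) [176.5037037   96.9882716   25.49753086]
0.61 ((548.633056640625, 298.41986083984375), (115.95223236083984, 124.72480010986328), 89.24064636230469) [72.99740278 74.78808086 77.13456409]
0.36 ((688.7704467773438, 322.3752136230469), (132.46859741210938, 15.385870933532715), 88.73619842529297) [141.73947181 135.47180585 130.47251963]
```

View pics/w1.png

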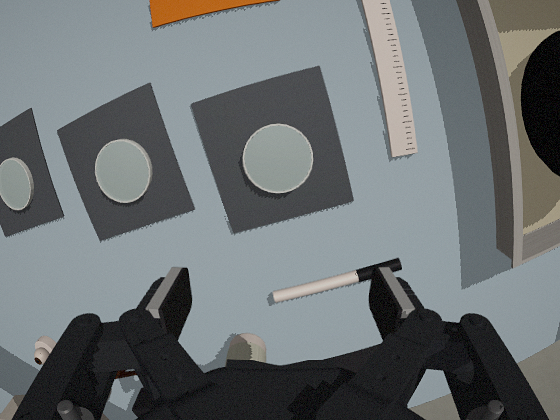

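The wrist view shows the left blank centred at (278,158) on its grey pad, with the fingers clear. Moving to grasp it.

Request:
jog_arm(
  commands=[0.3,-0.02,0.5,0,0,0,74,0.305,-0.02,0.5,0,0,0,74,0,0,0.5,0,0,0,74,0,0,0.4,0,0,0,74,0,0,0.2,0,0,0,72,0,0,0.1,0,0,0,72,0,0,0.05,0,0,0,72,0,0,0,0,0,0,72,0,0,0,0,0,0,72],
  newtons=25,
)

```text
t: 11.25
tool_pos: [0.5552, 0.3008, 0.0072]
tool_rot: [0.455, 3.107, 0.001]
contact_force: [-0.6, 0.7, 0.5]
opening: 0.072
grip_force: 0.0
```

```bash
python3 - <<'E'
from h import *
delta([.5546,.300,.005],-.292)
d=eyes.get_image('wrist'); save('w2.png',d['image']); lens(d)
E
```

```text
shift m [ 0.0003 -0.001   0.0021] units [ 0.01 -0.02  0.04] yaw 2.8508 turnz 0.012 tilt [ 1.3e-03  5.0e-04 -1.0e+00]
lens p 0.85 [554.5 300. ] [60.  61.8] [218.6, 211.3, 338.1, 320.3]
```

View pics/w2.png

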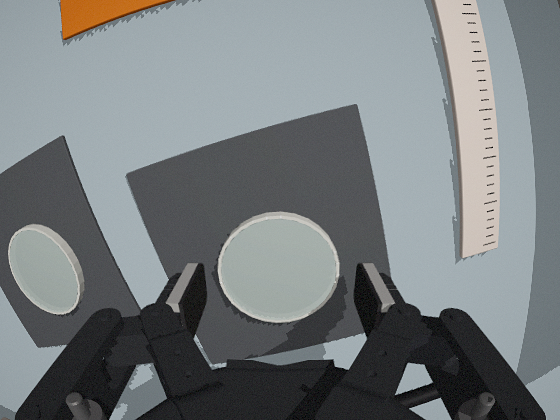

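```bash
python3 - <<'E'
from h import *
d=eyes.get_image('wrist'); z=d['z_map']; o,Rm=state(); K=d['K'];T=d['cam_to_world']
v,u=np.mgrid[255:330,165:400]; v=v.ravel();u=u.ravel(); Z=z[v,u]
a=np.c_[u-K[0,2],v-K[1,2]];r=np.hypot(*a.T)+1e-9;th=r/K[0,0]
c=np.c_[np.sin(th)*a[:,0]/r,-np.sin(th)*a[:,1]/r,-np.cos(th)]*(Z/np.cos(th))[:,None]
w=(T[:3,:3]@c.T).T+T[:3,3]; t=(w-o['tool_pos'])@Rm   # tool frame
for nm,s in (('L',(u<215)),('R',(u>345))):
    k=s&(Z>0)&(w[:,2]>.014)
    tt=t[k]; print(nm,k.sum(),'max tool z',np.percentile(tt[:,2],[90,98,100]).round(4),'inner y',np.percentile(abs(tt[:,1]),[0,5,50]).round(4),'x',np.percentile(tt[:,0],[0,5,50,95,100]).round(4))
k=(abs(t[:,1])<.02)&(Z>0)&(v<300); print('lens face z',np.percentile(w[k,2],[5,50,95]))
for col in (182,190,198,203):
    print(col,[(vv,tuple(t[(u==col)&(v==vv)][0].round(3))) for vv in range(262,312,6)])
E
```

```text
L 2355 max tool z [-0.0165 -0.0113 -0.0082] inner y [0.0281 0.0356 0.0364] x [-0.0119 -0.0074  0.0077  0.0118  0.0164]
R 2520 max tool z [-0.0169 -0.0114 -0.0082] inner y [0.028  0.0356 0.0367] x [-0.0121 -0.0072  0.0079  0.0118  0.0161]
lens face z [0.00894415 0.00992022 0.01086285]
182 [(262, (np.float64(0.002), np.float64(-0.051), np.float64(0.004))), (268, (np.float64(-0.001), np.float64(-0.051), np.float64(0.004))), (274, (np.float64(0.011), np.float64(-0.042), np.float64(-0.024))), (280, (np.float64(0.01), np.float64(-0.041), np.float64(-0.028))), (286, (np.float64(0.011), np.float64(-0.039), np.float64(-0.034))), (292, (np.float64(0.01), np.float64(-0.038), np.float64(-0.038))), (298, (np.float64(0.011), np.float64(-0.037), np.float64(-0.043))), (304, (np.float64(0.01), np.float64(-0.036), np.float64(-0.045))), (310, (np.float64(0.007), np.float64(-0.037), np.float64(-0.045)))]
190 [(262, (np.float64(0.002), np.float64(-0.047), np.float64(0.004))), (268, (np.float64(0.01), np.float64(-0.04), np.float64(-0.017))), (274, (np.float64(0.011), np.float64(-0.039), np.float64(-0.023)
[... 948 characters left out ...]
4(-0.026))), (310, (np.float64(-0.005), np.float64(-0.036), np.float64(-0.028)))]
203 [(262, (np.float64(0.003), np.float64(-0.039), np.float64(0.003))), (268, (np.float64(0.007), np.float64(-0.036), np.float64(-0.01))), (274, (np.float64(0.005), np.float64(-0.036), np.float64(-0.012))), (280, (np.float64(0.001), np.float64(-0.036), np.float64(-0.012))), (286, (np.float64(-0.001), np.float64(-0.036), np.float64(-0.014))), (292, (np.float64(-0.003), np.float64(-0.036), np.float64(-0.016))), (298, (np.float64(-0.006), np.float64(-0.036), np.float64(-0.017))), (304, (np.float64(-0.009), np.float64(-0.036), np.float64(-0.018))), (310, (np.float64(-0.027), np.float64(-0.043), np.float64(0.004)))]
```

The fingertips are about 9 mm behind the TCP at this opening, so I'll go lower before closing.

Request:
jog_arm(
  commands=[0,-0.015,0.08,0,0,0,72,0,0,0.07,0,0,0,72,0,0,0,0,0,0,68,0,0,0,0,0,0,64,0,0,0,0,0,0,58,0,0,0,0,0,0,57,0,0,0,0,0,0,57,0,0,0,0,0,0,57],
  newtons=25,
)

```text
t: 12.4
tool_pos: [0.5553, 0.3001, -0.0016]
tool_rot: [0.455, 3.107, 0.001]
contact_force: [0.7, -0.7, 5.3]
opening: 0.0586
grip_force: 29.0
```

```bash
cat >> h.py <<'E'
def tips(d):
    z=d['z_map']; o,Rm=state(); K=d['K'];T=d['cam_to_world']
    v,u=np.mgrid[200:340,100:460]; v=v.ravel();u=u.ravel(); Z=z[v,u]
    a=np.c_[u-K[0,2],v-K[1,2]];r=np.hypot(*a.T)+1e-9;th=r/K[0,0]
    c=np.c_[np.sin(th)*a[:,0]/r,-np.sin(th)*a[:,1]/r,-np.cos(th)]*(Z/np.cos(th))[:,None]
    w=(T[:3,:3]@c.T).T+T[:3,3]; t=(w-o['tool_pos'])@Rm
    k=(Z>0)&(abs(t[:,1])<.026)&(abs(t[:,0])<.026)
    f=abs(abs(t[:,1])-.040)<.003; f&=(abs(t[:,0])<.013)&(Z>0)
    print('face world z',np.percentile(w[k,2],[5,50,95]).round(4),'finger tool z max',np.percentile(t[f,2],[50,90,97]).round(4))
E
python3 - <<'E'
from h import *
delta([.5546,.300,.005],-.292); o=ctrl.get_obs(); print(o['opening'],o['grip_force'],o['contact_force'])
d=eyes.get_image('wrist'); tips(d); lens(d); im=d['image'];save('w3.png',cv2.resize(im[190:350,140:420],None,fx=2.5,fy=2.5))
E
```

```text
shift m [ 0.0006 -0.0003 -0.0066] units [ 0.01 -0.   -0.11] yaw 2.8509 turnz 0.013 tilt [ 1.8e-03  6.0e-04 -1.0e+00]
0.05861683215700853 28.950161771499552 [ 0.67472778 -0.66793343  5.29167807]
face world z [0.006  0.0097 0.0111] finger tool z max [-0.0332 -0.0047 -0.0042]
lens p 0.72 [555.1 300.2] [59.9 62.9] [215.3, 215.3, 344.6, 333.3]
```

View pics/w3.png

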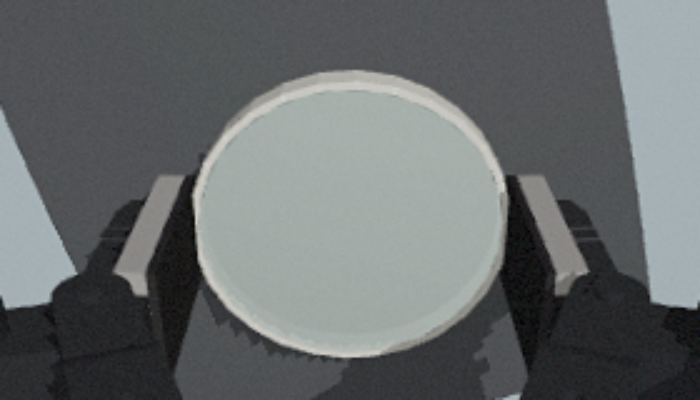

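The crop shows the blank held by its frosted edge at both sides with the face free. Carrying it to the rest.

Request:
jog_arm(
  commands=[0,0,-0.3,0,0,0,57,0,0,-0.7,0,0,0,57,0,0,-0.6,0,0,0,57,-0.06,-0.4,0,0,0,0,57,-0.13,-0.8,0,0,0,0,57,-0.13,-0.8,0,0,0,0,57,-0.13,-0.8,0,0,0,0,57,-0.13,-0.8,0,0,0,0,57,-0.13,-0.8,0,0,0,0,57,-0.13,-0.8,0,0,0,0,57,-0.13,-0.8,0,0,0,0,57,-0.13,-0.8,0,0,0,0,57,-0.13,-0.8,0,0,0,0,57,-0.13,-0.8,0,0,0,0,57,-0.11,-0.66,0,0,0,0,57,0,-0.2,0,0,0,0,57,0,0,0,0,0,0,57,0,0,0,0,0,0,57,0,0,0,0,0,0,57],
)

```text
t: 14.88
tool_pos: [0.4797, -0.2566, 0.0931]
tool_rot: [-0.453, -3.109, -0.001]
contact_force: [-0.5, -0.5, 0.3]
opening: 0.0584
grip_force: 27.3
```

```bash
python3 - <<'E'
from h import *
o=ctrl.get_obs(); print(o['opening'],o['grip_force'])
d=eyes.get_image('wrist'); print(o['tool_pos']);lens(d,o['tool_pos'][2]+.0046+.005); delta([.4805,-.2573,.0284],-.292)
E
```

```text
0.058389998745040535 27.25500226020813
[ 0.47968203 -0.25658816  0.09308683]
lens p 0.62 [ 479.5 -256.7] [59.6 62.2] [218.5, 217.0, 344.7, 333.1]
shift m [-0.0008 -0.0001  0.0649] units [-0.01 -0.    1.08] yaw 2.8522 turnz 0.026 tilt [ 0.e+00  1.e-04 -1.e+00]
```

Request:
jog_arm(
  commands=[-0.015,0,0.4,0,0,0,57,0,0,0.4,0,0,0,57,0,0,0.15,0,0,0,57,0,0,0.07,0,0,0,57,0,0,0.04,0,0,0,57,0,0,0.01,0,0,0,57,0,0,0,0,0,0,57,0,0,0,0,0,0,57],
)

```text
t: 15.98
tool_pos: [0.4807, -0.2582, 0.0295]
tool_rot: [0.455, 3.108, -0.001]
contact_force: [0.6, 0.9, -0.1]
opening: 0.0587
grip_force: 27.3
```

Request:
jog_arm(
  commands=[0.005,0.014,0.01,0,0,0,57,0,0,0.008,0,0,0,57,0,0,0,0,0,0,57,0,0,0,0,0,0,57],
)

```text
t: 16.48
tool_pos: [0.4804, -0.2571, 0.0283]
tool_rot: [-0.455, -3.108, -0.0]
contact_force: [-2.4, 1.9, 3.6]
opening: 0.0585
grip_force: 27.5
```

Request:
jog_arm(
  commands=[0,0,0,0,0,0,62,0,0,0,0,0,0,66,0,0,0,0,0,0,72,0,0,0,0,0,0,76,0,0,-0.1,0,0,0,78,0,0,-0.5,0,0,0,80,0,0,-0.8,0,0,0,84,0,0,-0.8,0,0,0,84,0,0,0,0,0,0,84,0,0,0,0,0,0,84],
)

```text
t: 17.73
tool_pos: [0.4803, -0.2571, 0.16]
tool_rot: [0.455, 3.108, -0.0]
contact_force: [-0.2, -0.0, -0.9]
opening: 0.0846
grip_force: 0.0
```

```bash
python3 - <<'E'
from h import *
d=eyes.get_image('wrist'); lens(d,.038); save('w4.png',d['image'])
h=np.array([.4805,-.2573,0]); X=np.array([np.cos(-.292),np.sin(-.292),0]); print('grip xy',h+.158*X)
delta(h+.158*X+[0,0,.30],-.292)
E
```

```text
lens p 0.63 [ 501.9 -263.7] [131.3 282.6] [206.5, 95.7, 353.3, 363.2]
lens p 0.59 [ 480.4 -257.3] [59.5 61.6] [247.0, 166.9, 314.5, 237.2]
grip xy [ 0.63181187 -0.30278317  0.        ]
shift m [-0.1588 -0.0005 -0.1422] units [-2.65 -0.01 -2.37] yaw 2.8508 turnz 0.012 tilt [-0.0025  0.0018 -1.    ]
```

View pics/w4.png

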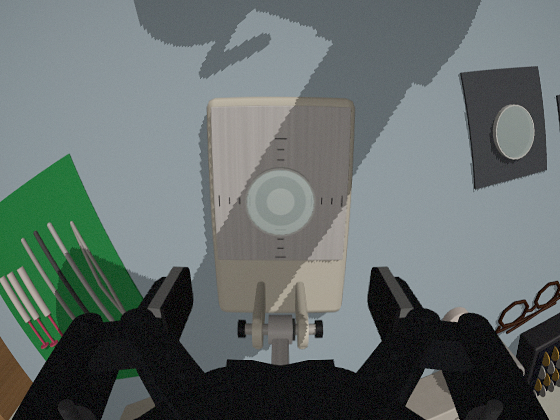

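The blank lies concentric on the rest at (280,201). Going to the grip.

Request:
jog_arm(
  commands=[0,0,-0.8,0,0,0,84,0,0,-0.8,0,0,0,84,0,0,-0.8,0,0,0,80,-0.6,0,0,0,0,0,70,-0.8,0,0,0,0,0,60,-0.8,0,0,0,0,0,60,-0.45,0,0,0,0,0,60,0,0,0,0,0,0,60,0,0,0,0,0,0,60],
)

```text
t: 18.95
tool_pos: [0.6319, -0.3024, 0.3026]
tool_rot: [-0.455, -3.106, -0.001]
contact_force: [-0.0, -0.7, 0.4]
opening: 0.0602
grip_force: 0.0
```

```bash
python3 - <<'E'
from h import *
delta([.6318,-.3028,.221],-.292)
d=eyes.get_image('wrist'); save('w5.png',d['image'])
print(wpix(d,[.6318,-.3028,.255]))
E
```

```text
shift m [-0.0002 -0.0004  0.0816] units [-0.   -0.01  1.36] yaw 2.8508 turnz 0.012 tilt [-0.0024  0.0013 -1.    ]
[279.43656322 236.02387614]
```

View pics/w5.png

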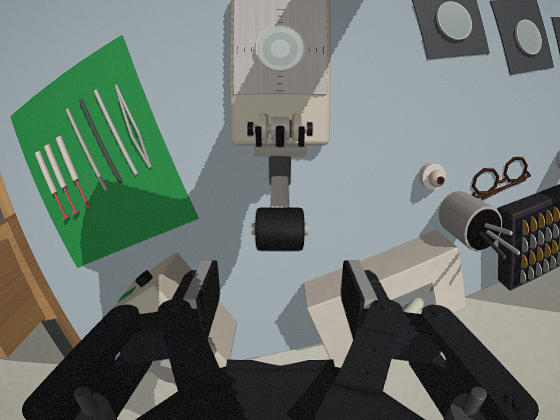

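The grip is at (280,229), between the finger lines and matching the expected spot. Descending and pinching.

Request:
jog_arm(
  commands=[0,-0.01,0.4,0,0,0,60,0,0,0.5,0,0,0,60,0,0,0.3,0,0,0,60,0,0,0.16,0,0,0,60,0,0,0,0,0,0,50,0,0,0,0,0,0,40,0,0,0,0,0,0,28,0,0,0,0,0,0,28,0,0,0,0,0,0,28,0,0,0,0,0,0,28],
  newtons=50,
)

```text
t: 20.25
tool_pos: [0.6334, -0.3033, 0.2242]
tool_rot: [0.454, 3.106, -0.001]
contact_force: [1.1, 1.9, 5.8]
opening: 0.0312
grip_force: 51.2
```

```bash
python3 - <<'E'
from h import *
o=ctrl.get_obs(); print(o['opening'],o['tool_pos'],o['grip_force'],o['contact_force'])
# arc: units of tool x,z per step, stand frame
a=lambda q:np.array([.1-.17*np.sin(q-.35),.08+.17*np.cos(q-.35)])
for N in (20,40):
    q=np.linspace(0,1.925,N+1); P=a(q[:,None].T)[:, 0].T if 0 else np.array([a(x) for x in q]); D=np.diff(P,axis=0)
    print(N,' '.join('%.3f,%.3f'%(-x/.06,-z/.06) for x,z in D))
E
```

```text
0.031168650909238236 [ 0.63344568 -0.3033343   0.22419014] 51.1640328168869 [1.12602964 1.85172754 5.84327831]
20 0.260,-0.081 0.267,-0.056 0.271,-0.030 0.273,-0.004 0.272,0.023 0.268,0.049 0.262,0.074 0.254,0.099 0.243,0.123 0.230,0.146 0.215,0.167 0.198,0.187 0.179,0.205 0.159,0.222 0.137,0.236 0.113,0.248 0.089,0.258 0.064,0.265 0.038,0.270 0.012,0.272
40 0.129,-0.044 0.131,-0.037 0.133,-0.031 0.134,-0.025 0.135,-0.018 0.136,-0.012 0.136,-0.005 0.136,0.001 0.136,0.008 0.136,0.015 0.135,0.021 0.134,0.028 0.132,0.034 0.130,0.040 0.128,0.046 0.126,0.053 0.123,0.059 0.120,0.064 0.117,0.070 0.113,0.076 0.110,0.081 0.106,0.086 0.101,0.091 0.097,0.096 0.092,0.101 0.087,0.105 0.082,0.109 0.077,0.113 0.071,0.116 0.065,0.120 0.060,0.123 0.054,0.125 0.048,0.128 0.041,0.130 0.035,0.132 0.029,0.133 0.022,0.135 0.016,0.135 0.009,0.136 0.003,0.136
```

Request:
jog_arm(
  commands=[0.26,0,-0.08,0,0,0,28,0.267,0,-0.056,0,0,0,28,0.271,0,-0.03,0,0,0,28,0.273,0,-0.004,0,0,0,28,0.272,0,0.023,0,0,0,28,0.268,0,0.049,0,0,0,28,0.262,0,0.074,0,0,0,28,0.254,0,0.099,0,0,0,28,0.243,0,0.123,0,0,0,28,0.23,0,0.146,0,0,0,28,0.215,0,0.167,0,0,0,28,0.198,0,0.187,0,0,0,28,0,0,0,0,0,0,28],
)

```text
t: 21.88
tool_pos: [0.4584, -0.2504, 0.1808]
tool_rot: [-0.455, -3.107, -0.003]
contact_force: [-2.4, 5.5, 8.2]
opening: 0.0313
grip_force: 51.7
```

```bash
cat >> h.py <<'E'
def lev():
    o,_=state(); p=o['tool_pos']-[.4805,-.2573,0]; X=np.array([np.cos(.292),-np.sin(.292)]);Y=np.array([np.sin(.292),np.cos(.292)])
    s=p[:2]@X; zc=p[2]+.019; print('TCP stand x,y,z',s.round(4),(p[:2]@Y).round(4),p[2].round(4),'angle',round(np.arctan2(.1-s,zc-.08)+.35,3),'r',round(np.hypot(.1-s,zc-.08),4),'F',o['contact_force'].round(1),'open',o['opening'].round(4),o['grip_force'].round(1))
E
python3 - <<'E'
from h import *
lev(); d=eyes.get_image('scene')
E
```

```text
Traceback (most recent call last):
  File "h.py", line 57, in lev
    s=p[:2]@X; zc=p[2]+.019; print('TCP stand x,y,z',s.round(4),(p[:2]@Y).round(4),p[2].round(4),'angle',round(np.arctan2(.1-s,zc-.08)+.35,3),'r',round(np.hypot(.1-s,zc-.08),4),'F',o['contact_force'].round(1),'open',o['opening'].round(4),o['grip_force'].round(1))
                                                                                                                                                                                                                        ^^^^^^^^^^^^^^^^^^
AttributeError: 'float' object has no attribute 'round'
```

Request:
jog_arm(
  commands=[0.179,0,0.205,0,0,0,28,0.159,0,0.222,0,0,0,28,0.137,0,0.236,0,0,0,28,0.113,0,0.248,0,0,0,28,0.089,0,0.258,0,0,0,28,0.064,0,0.265,0,0,0,28,0.038,0,0.27,0,0,0,28,0.012,0,0.272,0,0,0,28,0,0,0.05,0,0,0,28,0,0,0,0,0,0,28,0,0,0,0,0,0,28],
)

```text
t: 23.25
tool_pos: [0.4146, -0.2372, 0.0622]
tool_rot: [-0.455, -3.108, -0.004]
contact_force: [-5.9, 10.7, 22.4]
opening: 0.0307
grip_force: 53.7
```

```bash
sed -i "s/o\['opening'\].round(4),o\['grip_force'\].round(1)/round(o['opening'],4),round(o['grip_force'],1)/" h.py; python3 - <<'E'
from h import *
lev(); 
for c in ('scene','wrist'):
  d=eyes.get_image(c); 
  if c=='scene':
    p=pts(d); b=p[(p[:,2]>.05)&(p[:,0]>.38)&(p[:,0]<.7)&(p[:,1]<-.15)&(p[:,1]>-.4)]
E
```

```text
TCP stand x,y,z -0.0689 0.0002 0.0622 angle 1.914 r 0.1689 F [-5.9 10.7 22.4] open 0.0307 53.7
```

Request:
jog_arm(
  commands=[0,0,0.03,0,0,0,28,0,0,0,0,0,0,28],
)

```text
t: 23.6
tool_pos: [0.4146, -0.2373, 0.0613]
tool_rot: [-0.455, -3.107, -0.004]
contact_force: [-8.4, 13.0, 28.4]
opening: 0.0311
grip_force: 54.4
```

Request:
jog_arm(
  commands=[0,0,-0.08,0,0,0,28,-0.003,0,-0.136,0,0,0,28,-0.009,0,-0.136,0,0,0,28,-0.016,0,-0.135,0,0,0,28,-0.022,0,-0.135,0,0,0,28,-0.029,0,-0.133,0,0,0,28,-0.035,0,-0.132,0,0,0,28,-0.041,0,-0.13,0,0,0,28,-0.048,0,-0.128,0,0,0,28,-0.054,0,-0.125,0,0,0,28,-0.06,0,-0.123,0,0,0,28,-0.065,0,-0.12,0,0,0,28,-0.071,0,-0.116,0,0,0,28,-0.077,0,-0.113,0,0,0,28,-0.082,0,-0.109,0,0,0,28,-0.087,0,-0.105,0,0,0,28,-0.092,0,-0.101,0,0,0,28,-0.097,0,-0.096,0,0,0,28,-0.101,0,-0.091,0,0,0,28,-0.106,0,-0.086,0,0,0,28],
)

```text
t: 26.1
tool_pos: [0.4773, -0.2562, 0.1988]
tool_rot: [0.455, 3.108, 0.002]
contact_force: [-0.5, 5.0, 8.0]
opening: 0.0313
grip_force: 51.7
```

Request:
jog_arm(
  commands=[-0.11,0,-0.081,0,0,0,28,-0.113,0,-0.076,0,0,0,28,-0.117,0,-0.07,0,0,0,28,-0.12,0,-0.064,0,0,0,28,-0.123,0,-0.059,0,0,0,28,-0.126,0,-0.053,0,0,0,28,-0.128,0,-0.046,0,0,0,28,-0.13,0,-0.04,0,0,0,28,-0.132,0,-0.034,0,0,0,28,-0.134,0,-0.028,0,0,0,28,-0.135,0,-0.021,0,0,0,28,-0.136,0,-0.015,0,0,0,28,-0.136,0,-0.008,0,0,0,28,-0.136,0,-0.001,0,0,0,28,-0.136,0,0.005,0,0,0,28,-0.136,0,0.012,0,0,0,28,-0.135,0,0.018,0,0,0,28,-0.134,0,0.025,0,0,0,28,-0.133,0,0.031,0,0,0,28,-0.131,0,0.037,0,0,0,28],
)

```text
t: 28.6
tool_pos: [0.6268, -0.3013, 0.2266]
tool_rot: [0.454, 3.105, -0.001]
contact_force: [2.3, 1.9, 4.6]
opening: 0.031
grip_force: 51.3
```

Request:
jog_arm(
  commands=[-0.129,0,0.044,0,0,0,28,0,0,0,0,0,0,28,0,0,0,0,0,0,28],
)

```text
t: 28.98
tool_pos: [0.6335, -0.3034, 0.2242]
tool_rot: [0.454, 3.106, -0.0]
contact_force: [1.4, 2.8, 6.3]
opening: 0.0311
grip_force: 51.6
```

```bash
python3 - <<'E'
from h import *
lev()
E
```

```text
TCP stand x,y,z 0.1598 -0.0001 0.2242 angle -0.001 r 0.1738 F [1.4 2.8 6.3] open 0.0311 51.6
```

Request:
jog_arm(
  commands=[0,0,0,0,0,0,36,0,0,0,0,0,0,50,0,0,0,0,0,0,62,0,0,-0.3,0,0,0,66,0,0,-0.5,0,0,0,70,0,0,-0.5,0,0,0,74,0.6,0,0,0,0,0,76,0.8,0,0,0,0,0,76,0.8,0,0,0,0,0,76,0.44,0,0.4,0,0,0,76,0,0,0.8,0,0,0,76,0,0,0.8,0,0,0,76,0,0,0.8,0,0,0,76,0,0,0.4,0,0,0,76,0,0,0,0,0,0,76,0,0,0,0,0,0,76],
  newtons=25,
)

```text
t: 30.98
tool_pos: [0.482, -0.2588, 0.1108]
tool_rot: [0.455, 3.106, -0.003]
contact_force: [0.0, 0.3, 0.5]
opening: 0.0759
grip_force: 0.0
```

```bash
python3 - <<'E'
from h import *
d=eyes.get_image('wrist'); lev(); save('w6.png',d['image']); L=lens(d,.038); lens(d,.045)
u=L[0][0]; delta([.4805,-.2573,.0295],-.292)
E
```

```text
TCP stand x,y,z 0.0021 -0.0011 0.1111 angle 1.448 r 0.1099 F [ 0.5 -0.   1. ] open 0.076 0.0
lens p 0.96 [ 480.3 -257.2] [59.2 61.5] [242.0, 174.5, 324.2, 258.3]
lens p 0.96 [ 478.  -256.5] [57.3 59.5] [242.0, 174.5, 324.2, 258.3]
shift m [0.0022 0.0011 0.0812] units [0.04 0.02 1.35] yaw 2.8508 turnz 0.012 tilt [ 0.003  -0.0022 -1.    ]
```

View pics/w6.png

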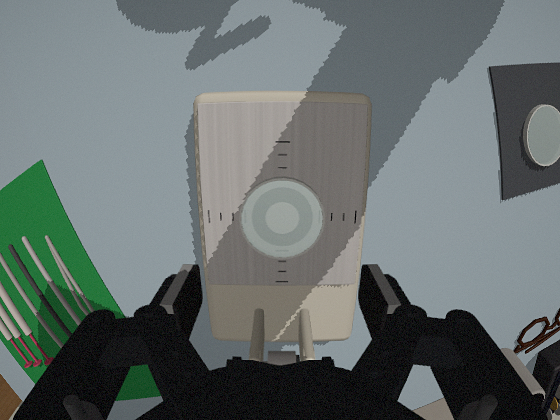

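The blank is still centred at (282,217). Picking it up.

Request:
jog_arm(
  commands=[0.04,0.02,0.5,0,0,0,74,0,0,0.5,0,0,0,72,0,0,0.25,0,0,0,72,0,0,0.1,0,0,0,72,0,0,0.01,0,0,0,72,0,0,0,0,0,0,70,0,0,0,0,0,0,70],
)

```text
t: 32.0
tool_pos: [0.4795, -0.2565, 0.0278]
tool_rot: [0.455, 3.107, -0.001]
contact_force: [0.1, -0.2, 0.7]
opening: 0.0699
grip_force: 0.0
```

Request:
jog_arm(
  commands=[-0.02,-0.008,-0.017,0,0,0,68,0,0,0,0,0,0,64,0,0,0,0,0,0,57,0,0,0,0,0,0,57,0,0,0,0,0,0,57,0,0,0,0,0,0,57],
)

```text
t: 32.75
tool_pos: [0.4803, -0.2572, 0.0285]
tool_rot: [0.455, 3.108, -0.001]
contact_force: [-1.2, 0.6, 4.7]
opening: 0.0583
grip_force: 26.7
```

```bash
python3 - <<'E'
from h import *
d=eyes.get_image('wrist'); lev(); lens(d,.038); tips(d); delta([.553,.299,.10],-.292)
E
```

```text
TCP stand x,y,z -0.0003 0.0 0.0285 angle 2.234 r 0.1054 F [-1.7  0.3  5.8] open 0.0584 26.7
lens p 0.89 [ 480.4 -257.3] [59.5 62.5] [220.0, 221.4, 340.7, 333.6]
face world z [0.032  0.0396 0.041 ] finger tool z max [-0.0331 -0.0016 -0.0011]
shift m [ 0.0897  0.5537 -0.0717] units [ 1.5   9.23 -1.2 ] yaw 2.8508 turnz 0.012 tilt [ 6.e-04 -5.e-04 -1.e+00]
```

Request:
jog_arm(
  commands=[0,0,-0.3,0,0,0,57,0,0,-0.5,0,0,0,57,0,0,-0.4,0,0,0,57,0.07,0.4,0,0,0,0,57,0.13,0.8,0,0,0,0,57,0.13,0.8,0,0,0,0,57,0.13,0.8,0,0,0,0,57,0.13,0.8,0,0,0,0,57,0.13,0.8,0,0,0,0,57,0.13,0.8,0,0,0,0,57,0.13,0.8,0,0,0,0,57,0.13,0.8,0,0,0,0,57,0.13,0.8,0,0,0,0,57,0.13,0.8,0,0,0,0,57,0.13,0.6,0,0,0,0,57,0,0.23,0,0,0,0,57,0,0,0,0,0,0,57,0,0,0,0,0,0,57],
)

```text
t: 35.1
tool_pos: [0.5525, 0.2982, 0.0998]
tool_rot: [-0.457, -3.108, 0.001]
contact_force: [-0.3, -0.1, -0.2]
opening: 0.0581
grip_force: 27.0
```

```bash
python3 - <<'E'
from h import *
d=eyes.get_image('wrist'); o=ctrl.get_obs(); lens(d,o['tool_pos'][2]+.0095); delta([.553,.299,-.001],-.292); print(o['opening'],o['tool_pos'])
for s in nets.silhouettes('wrist','pad_left'):
    if s['p']<.3: continue
    v,u=np.nonzero(s['mask']); w=np.array([wray(d,a,b,.003)[:2] for a,b in zip(u[::3],v[::3])])*1000
    print(s['p'],cv2.minAreaRect(w.astype(np.float32)),d['image'][s['mask']].mean(0))
E
```

```text
lens p 0.89 [552.5 298.2] [59.1 62. ] [219.2, 220.5, 343.6, 331.4]
shift m [-0.0003  0.001   0.1008] units [-0.    0.02  1.68] yaw 2.8493 turnz -0.003 tilt [-3.e-04 -4.e-04 -1.e+00]
0.058390139386943096 [0.55244745 0.29815512 0.0997676 ]
0.96 ((386.9832458496094, 289.392578125), (117.28441619873047, 53.375064849853516), 80.96180725097656) [185.41908032 103.74619289  28.63541356]
0.94 ((548.2459106445312, 298.4460144042969), (116.37689208984375, 125.69844818115234), 88.95162200927734) [75.42642262 77.55267609 79.70822762]
0.36 ((477.071533203125, 179.77890014648438), (60.9573974609375, 63.156253814697266), 1.9028687477111816) [152.23974194 159.48025806 155.35174194]
```

Request:
jog_arm(
  commands=[0,0,0.5,0,0,0,57,0,0,0.6,0,0,0,57,0,0,0.4,0,0,0,57,0,0,0.1,0,0,0,57,0,0,0.05,0,0,0,57,0,0,0.015,0,0,0,57,0,0,0,0,0,0,57,0,0,0,0,0,0,57],
)

```text
t: 36.25
tool_pos: [0.553, 0.2997, 0.0008]
tool_rot: [0.455, 3.107, 0.001]
contact_force: [0.3, 0.4, -0.6]
opening: 0.0579
grip_force: 27.0
```

Request:
jog_arm(
  commands=[0,0,0.02,0,0,0,57,0,0,0.01,0,0,0,57,0,0,0,0,0,0,60,0,0,0,0,0,0,64,0,0,0,0,0,0,70,0,0,0,0,0,0,76,0,0,-0.2,0,0,0,78,0,0,-0.7,0,0,0,80,0,0,-0.8,0,0,0,84,0,-0.6,-0.8,0,0,0,84,-0.3,-0.8,0,0,0,0,84,-0.3,-0.8,0,0,0,0,84,0,0,0,0,0,0,84,0,0,0,0,0,0,84],
)

```text
t: 38.0
tool_pos: [0.5493, 0.1628, 0.1488]
tool_rot: [0.456, 3.108, 0.001]
contact_force: [-0.3, 0.4, -0.0]
opening: 0.0838
grip_force: 0.0
```

```bash
cat >> h.py <<'E'
def pads(d):
  for s in nets.silhouettes('wrist','pad_left'):
    if s['p']<.2: continue
    c=d['image'][s['mask']].mean(0)
    v,u=np.nonzero(s['mask']); w=np.array([wray(d,a,b,.003)[:2] for a,b in zip(u[::2],v[::2])])*1000
    print('pad',round(s['p'],2),[np.round(x,1) for x in cv2.minAreaRect(w.astype(np.float32))],c.round())
E
python3 - <<'E'
from h import *
d=eyes.get_image('wrist'); save('w7.png',d['image']); lens(d); pads(d); delta([.522,.157,.03],-.292)
E
```

```text
lens p 0.59 [552.6 299. ] [60.  62.5] [390.0, 129.0, 449.1, 191.3]
pad 0.84 [array([548.7, 298.4]), array([117.6, 125.7]), np.float64(89.1)] [73. 75. 78.]
pad 0.84 [array([403.7, 286.4]), array([116.5,  21.9]), np.float64(79.7)] [186. 106.  32.]
pad 0.73 [array([515.5, 153.9]), array([125.5, 116.6]), np.float64(0.7)] [76. 78. 80.]
shift m [ 0.024  -0.0142  0.1183] units [ 0.4  -0.24  1.97] yaw 2.8522 turnz 0.027 tilt [ 1.e-04  3.e-04 -1.e+00]
```

View pics/w7.png

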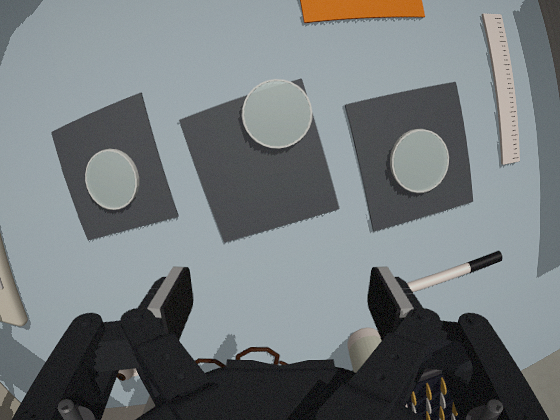

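The left blank is back in the middle of its pad at (420,160). The middle blank was knocked to (277,114) and overhangs the front edge of its pad, still lying flat. The right blank is undisturbed at (112,178).

```bash
cat >> h.py <<'E'
def lensg(d,guess,h=.008,s=4):
    "refine: flatness of grey-green colour; circle fit by Hough in local orthophoto (0.5 mm/px)"
    x=np.arange(-60,60,.5)/1000; gx,gy=np.meshgrid(x,x,indexing='ij')
    P=np.stack([guess[0]+gx,guess[1]+gy,np.full_like(gx,h)],-1).reshape(-1,3)
    m=np.array([wpix(d,p) for p in P],np.float32).reshape(240,240,2)
    o=cv2.remap(d['image'],m[...,0],m[...,1],cv2.INTER_LINEAR); g=cv2.GaussianBlur(cv2.cvtColor(o,cv2.COLOR_RGB2GRAY),(5,5),0)
    c=cv2.HoughCircles(g,cv2.HOUGH_GRADIENT_ALT if 0 else cv2.HOUGH_GRADIENT,1,60,param1=60,param2=12,minRadius=57,maxRadius=62)
    if c is not None:
        for a in c[0][:3]: print('circle',round(guess[0]*1000+(a[1]-120)*.5,1),round(guess[1]*1000+(a[0]-120)*.5,1),a[2]*.5)
E
python3 - <<'E'
from h import *
d=eyes.get_image('wrist'); g=wray(d,277,114,.008); print(g); lensg(d,g); lensg(d,[.5526,.299]); lensg(d,wray(d,112,178,.008))
delta([g[0],g[1],.09],-.292)
E
```

```text
[0.47717688 0.18243787 0.008     ]
circle 476.9 181.2 30.15
circle 552.8 299.2 30.7
circle 483.3 8.5 30.7
shift m [ 0.0742 -0.0025  0.0582] units [ 1.24 -0.04  0.97] yaw 2.8524 turnz 0.028 tilt [-1.e-04  2.e-04 -1.e+00]
```

Request:
jog_arm(
  commands=[0.62,-0.03,0.4,0,0,0,78,0.62,-0.025,0.5,0,0,0,76,0,0,0.4,0,0,0,76,0,0,0,0,0,0,76,0,0,0,0,0,0,76],
)

```text
t: 38.83
tool_pos: [0.4779, 0.1814, 0.0714]
tool_rot: [0.454, 3.107, 0.001]
contact_force: [-0.6, -0.2, 1.1]
opening: 0.0759
grip_force: 0.0
```

```bash
python3 - <<'E'
from h import *
d=eyes.get_image('wrist'); lens(d); lensg(d,[.477,.1815]); delta([.4769,.1815,-.001],-.292)
E
```

```text
lens p 0.88 [552.  298.6] [60.2 63.7] [414.6, 235.4, 479.3, 304.2]
circle 477.8 181.8 30.7
shift m [ 0.0017 -0.0003  0.0729] units [ 0.03 -0.    1.21] yaw 2.8509 turnz 0.013 tilt [ 2.8e-03  6.0e-04 -1.0e+00]
```

Request:
jog_arm(
  commands=[0.015,0,0.5,0,0,0,74,0,0,0.4,0,0,0,72,0,0,0.2,0,0,0,72,0,0,0.07,0,0,0,72,0,0,0.02,0,0,0,72,0,0,0,0,0,0,72],
)

```text
t: 39.67
tool_pos: [0.4768, 0.1813, -0.0003]
tool_rot: [0.455, 3.107, 0.001]
contact_force: [1.2, 0.1, 1.1]
opening: 0.0721
grip_force: 0.0
```

```bash
python3 - <<'E'
from h import *
d=eyes.get_image('wrist'); lens(d); lensg(d,[.477,.1815]); delta([.4773,.1816,-.0005],-.292)
E
```

```text
lens p 0.69 [548.  304.4] [44.3 70.2] [464.2, 275.7, 534.1, 353.9]
lens p 0.32 [479.4   9.2] [50.9 69.2] [7.3, 294.5, 74.8, 365.2]
circle 477.8 181.2 30.15
shift m [-0.0005  0.0005  0.    ] units [-0.01  0.01  0.  ] yaw 2.8507 turnz 0.012 tilt [ 1.4e-03  3.0e-04 -1.0e+00]
```

Closing on it.

Request:
jog_arm(
  commands=[-0.01,0,0,0,0,0,68,0,0,0,0,0,0,64,0,0,0,0,0,0,57,0,0,0,0,0,0,57,0,0,0,0,0,0,57,0,0,0,0,0,0,57,0,0,-0.3,0,0,0,57,0,0,-0.7,0,0,0,57,0,0,-0.6,0,0,0,57,0,0,0,0,0,0,57,0,0,0,0,0,0,57],
  newtons=25,
)

```text
t: 41.15
tool_pos: [0.4762, 0.1808, 0.0945]
tool_rot: [-0.455, -3.108, 0.0]
contact_force: [-0.1, -0.2, -0.9]
opening: 0.0583
grip_force: 27.0
```

```bash
python3 - <<'E'
from h import *
d=eyes.get_image('wrist'); o=ctrl.get_obs(); print(o['opening'],o['grip_force'],o['tool_pos']); p=o['tool_pos']; lens(d,p[2]+.009); lensg(d,p,p[2]+.009); delta([.4805,-.2573,.10],-.292); tips(d)
E
```

```text
0.05822074419979467 27.016600370407104 [0.47567996 0.18073405 0.09370357]
lens p 0.76 [490.3 259.4] [35.2 37.3] [406.1, 226.2, 467.4, 291.0]
circle 477.4 180.5 30.15
shift m [-0.1304 -0.4181 -0.0065] units [-2.17 -6.97 -0.11] yaw 2.8508 turnz 0.012 tilt [-2.7e-03 -6.0e-04 -1.0e+00]
face world z [0.0031 0.1047 0.1061] finger tool z max [-0.0341  0.0923  0.0934]
```

Request:
jog_arm(
  commands=[-0.12,-0.4,0,0,0,0,57,-0.25,-0.8,0,0,0,0,57,-0.25,-0.8,0,0,0,0,57,-0.25,-0.8,0,0,0,0,57,-0.25,-0.8,0,0,0,0,57,-0.25,-0.8,0,0,0,0,57,-0.25,-0.8,0,0,0,0,57,-0.25,-0.8,0,0,0,0,57,-0.2,-0.6,0,0,0,0,57,-0.1,-0.17,0,0,0,0,57,0,0,0,0,0,0,57,0,0,0,0,0,0,57,0,0,0,0,0,0,57,0,0,0,0,0,0,57],
)

```text
t: 43.0
tool_pos: [0.485, -0.2448, 0.0948]
tool_rot: [0.453, 3.109, 0.0]
contact_force: [0.2, -0.0, -1.0]
opening: 0.0578
grip_force: 27.1
```

```bash
python3 - <<'E'
from h import *
d=eyes.get_image('wrist'); o=ctrl.get_obs(); p=o['tool_pos']; print(p); lens(d,p[2]+.0095); lensg(d,p,p[2]+.0095); delta([.4805,-.2573,.0286],-.292)
E
```

```text
[ 0.48499082 -0.24495403  0.09486661]
circle 484.2 -245.2 29.05
shift m [ 0.0008 -0.013   0.0663] units [ 0.01 -0.22  1.1 ] yaw 2.8515 turnz 0.019 tilt [ 1.e-04 -1.e-04 -1.e+00]
```

Request:
jog_arm(
  commands=[0.01,-0.22,0.2,0,0,0,57,0,0,0.5,0,0,0,57,0,0,0.2,0,0,0,57,0,0,0,0,0,0,57,0,0,0,0,0,0,57],
)

```text
t: 43.72
tool_pos: [0.481, -0.2586, 0.0416]
tool_rot: [0.455, 3.107, -0.001]
contact_force: [-0.7, -1.3, -0.6]
opening: 0.0581
grip_force: 27.1
```

```bash
python3 - <<'E'
from h import *
d=eyes.get_image('wrist'); o=ctrl.get_obs(); p=o['tool_pos']; print(p); lens(d,p[2]+.0095); lensg(d,p,p[2]+.0095); delta([.4805,-.2573,.0286],-.292)
save('w8.png',cv2.resize(d['image'][180:350,140:420],None,fx=2.5,fy=2.5))
E
```

```text
[ 0.48123929 -0.25861703  0.04186308]
lens p 0.62 [ 624.1 -115.2] [ 4.6 36.3] [510.9, 368.4, 519.3, 383.7]
circle 481.5 -258.9 30.1
shift m [0.0012 0.001  0.0133] units [0.02 0.02 0.22] yaw 2.8509 turnz 0.013 tilt [ 0.0017 -0.0013 -1.    ]
```

View pics/w8.png

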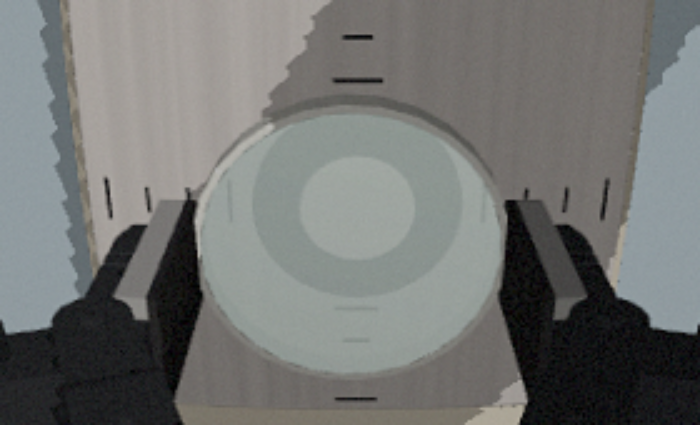

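The blank is held by its edge, with the rest visible beneath it. Lowering it.

Request:
jog_arm(
  commands=[0.01,0.01,0.1,0,0,0,57,0,0,0.1,0,0,0,57,0,0,0,0,0,0,57,0,0,0,0,0,0,57,0,0,0,0,0,0,57],
)

```text
t: 44.45
tool_pos: [0.4804, -0.2574, 0.0293]
tool_rot: [0.455, 3.108, -0.0]
contact_force: [-1.4, 0.7, 5.4]
opening: 0.0578
grip_force: 27.5
```

Request:
jog_arm(
  commands=[0,0,0,0,0,0,62,0,0,0,0,0,0,66,0,0,0,0,0,0,72,0,0,0,0,0,0,76,0,0,-0.1,0,0,0,78,0,0,-0.5,0,0,0,80,0,0,-0.8,0,0,0,84,0,0,-0.8,0,0,0,84,0,0,0,0,0,0,84,0,0,0,0,0,0,84],
)

```text
t: 45.7
tool_pos: [0.48, -0.2572, 0.1608]
tool_rot: [0.455, 3.108, -0.0]
contact_force: [-0.6, -1.0, -0.7]
opening: 0.084
grip_force: 0.0
```

```bash
python3 - <<'E'
from h import *
d=eyes.get_image('wrist'); lens(d,.038);lensg(d,[.4805,-.2573],.038); delta([.6318,-.3028,.30],-.292)
E
```

```text
lens p 0.75 [ 501.8 -263.8] [132.2 283.7] [205.9, 96.8, 353.4, 366.8]
circle 480.8 -257.0 28.95
shift m [-0.159  -0.0004 -0.1414] units [-2.65 -0.01 -2.36] yaw 2.8509 turnz 0.013 tilt [-0.0024  0.0018 -1.    ]
```

Request:
jog_arm(
  commands=[0,0,-0.8,0,0,0,84,0,0,-0.8,0,0,0,84,0,0,-0.8,0,0,0,80,-0.6,0,0,0,0,0,70,-0.8,0,0,0,0,0,60,-0.8,0,0,0,0,0,60,-0.45,0,0,0,0,0,60,0,0,0,0,0,0,60,0,0,0,0,0,0,60],
)

```text
t: 46.92
tool_pos: [0.6316, -0.3025, 0.3033]
tool_rot: [-0.455, -3.106, -0.002]
contact_force: [-0.4, -0.6, 0.2]
opening: 0.0599
grip_force: 0.0
```

Request:
jog_arm(
  commands=[0,-0.01,0.4,0,0,0,60,0,0,0.5,0,0,0,60,0,0,0.3,0,0,0,60,0,0,0.16,0,0,0,60,0,0,0,0,0,0,50,0,0,0,0,0,0,40,0,0,0,0,0,0,28,0,0,0,0,0,0,28,0,0,0,0,0,0,28,0,0,0,0,0,0,28],
  newtons=50,
)

```text
t: 48.18
tool_pos: [0.6332, -0.3033, 0.225]
tool_rot: [0.454, 3.106, -0.0]
contact_force: [1.7, 3.8, 5.9]
opening: 0.0312
grip_force: 51.3
```

Same pinch as before. Pulling down.

Request:
jog_arm(
  commands=[0.26,0,-0.08,0,0,0,28,0.267,0,-0.056,0,0,0,28,0.271,0,-0.03,0,0,0,28,0.273,0,-0.004,0,0,0,28,0.272,0,0.023,0,0,0,28,0.268,0,0.049,0,0,0,28,0.262,0,0.074,0,0,0,28,0.254,0,0.099,0,0,0,28,0.243,0,0.123,0,0,0,28,0.23,0,0.146,0,0,0,28,0.215,0,0.167,0,0,0,28,0.198,0,0.187,0,0,0,28,0,0,0,0,0,0,28],
)

```text
t: 49.8
tool_pos: [0.4581, -0.2504, 0.1815]
tool_rot: [-0.455, -3.107, -0.004]
contact_force: [-0.9, 6.7, 7.9]
opening: 0.0313
grip_force: 51.8
```

Request:
jog_arm(
  commands=[0.179,0,0.205,0,0,0,28,0.159,0,0.222,0,0,0,28,0.137,0,0.236,0,0,0,28,0.113,0,0.248,0,0,0,28,0.089,0,0.258,0,0,0,28,0.064,0,0.265,0,0,0,28,0.038,0,0.27,0,0,0,28,0.012,0,0.272,0,0,0,28,0,0,0.05,0,0,0,28,0,0,0.03,0,0,0,28,0,0,0,0,0,0,28,0,0,0,0,0,0,28],
)

```text
t: 51.3
tool_pos: [0.4143, -0.2372, 0.062]
tool_rot: [-0.455, -3.107, -0.005]
contact_force: [-8.3, 14.5, 28.3]
opening: 0.0309
grip_force: 54.5
```

At the stop, with 28 N as before. Easing it up.

Request:
jog_arm(
  commands=[0,0,-0.08,0,0,0,28,-0.003,0,-0.136,0,0,0,28,-0.009,0,-0.136,0,0,0,28,-0.016,0,-0.135,0,0,0,28,-0.022,0,-0.135,0,0,0,28,-0.029,0,-0.133,0,0,0,28,-0.035,0,-0.132,0,0,0,28,-0.041,0,-0.13,0,0,0,28,-0.048,0,-0.128,0,0,0,28,-0.054,0,-0.125,0,0,0,28,-0.06,0,-0.123,0,0,0,28,-0.065,0,-0.12,0,0,0,28,-0.071,0,-0.116,0,0,0,28,-0.077,0,-0.113,0,0,0,28,-0.082,0,-0.109,0,0,0,28,-0.087,0,-0.105,0,0,0,28,-0.092,0,-0.101,0,0,0,28,-0.097,0,-0.096,0,0,0,28,-0.101,0,-0.091,0,0,0,28,-0.106,0,-0.086,0,0,0,28],
)

```text
t: 53.8
tool_pos: [0.4771, -0.2561, 0.1995]
tool_rot: [0.455, 3.108, 0.003]
contact_force: [-1.5, 6.6, 7.8]
opening: 0.0313
grip_force: 51.7
```

Request:
jog_arm(
  commands=[-0.11,0,-0.081,0,0,0,28,-0.113,0,-0.076,0,0,0,28,-0.117,0,-0.07,0,0,0,28,-0.12,0,-0.064,0,0,0,28,-0.123,0,-0.059,0,0,0,28,-0.126,0,-0.053,0,0,0,28,-0.128,0,-0.046,0,0,0,28,-0.13,0,-0.04,0,0,0,28,-0.132,0,-0.034,0,0,0,28,-0.134,0,-0.028,0,0,0,28,-0.135,0,-0.021,0,0,0,28,-0.136,0,-0.015,0,0,0,28,-0.136,0,-0.008,0,0,0,28,-0.136,0,-0.001,0,0,0,28,-0.136,0,0.005,0,0,0,28,-0.136,0,0.012,0,0,0,28,-0.135,0,0.018,0,0,0,28,-0.134,0,0.025,0,0,0,28,-0.133,0,0.031,0,0,0,28,-0.131,0,0.037,0,0,0,28],
)

```text
t: 56.3
tool_pos: [0.6266, -0.3013, 0.2274]
tool_rot: [0.454, 3.104, -0.0]
contact_force: [3.5, 2.8, 4.6]
opening: 0.0311
grip_force: 51.3
```

Request:
jog_arm(
  commands=[-0.129,0,0.044,0,0,0,28,0,0,0,0,0,0,28,0,0,0,0,0,0,28],
)

```text
t: 56.68
tool_pos: [0.6333, -0.3033, 0.2249]
tool_rot: [0.454, 3.106, -0.0]
contact_force: [1.4, 3.4, 6.3]
opening: 0.0309
grip_force: 51.7
```

Request:
jog_arm(
  commands=[0,0,0,0,0,0,36,0,0,0,0,0,0,50,0,0,0,0,0,0,62,0,0,-0.3,0,0,0,66,0,0,-0.5,0,0,0,70,0,0,-0.5,0,0,0,74,0.6,0,0,0,0,0,76,0.8,0,0,0,0,0,76,0.8,0,0,0,0,0,76,0.46,0.01,0.4,0,0,0,76,0,0,0.8,0,0,0,76,0,0,0.8,0,0,0,76,0,0,0.8,0,0,0,76,0,0,0.4,0,0,0,76,0,0,0,0,0,0,76,0,0,0,0,0,0,76],
  newtons=25,
)

```text
t: 58.68
tool_pos: [0.4808, -0.258, 0.1115]
tool_rot: [0.455, 3.106, -0.003]
contact_force: [-0.2, -0.1, -0.5]
opening: 0.0762
grip_force: 0.0
```

```bash
python3 - <<'E'
from h import *
d=eyes.get_image('wrist'); lens(d,.038);lensg(d,[.4805,-.2573],.038); delta([.4805,-.2573,.0295],-.292)
E
```

```text
lens p 0.31 [473.5 -24.4] [51.6 55.3] [521.1, 104.3, 558.5, 167.6]
circle 480.8 -257.6 29.0
shift m [0.001  0.0008 0.0823] units [0.02 0.01 1.37] yaw 2.8508 turnz 0.012 tilt [ 0.0033 -0.0025 -1.    ]
```

Request:
jog_arm(
  commands=[0.005,0,0.5,0,0,0,74,0,0,0.5,0,0,0,72,0,0,0.25,0,0,0,72,0,0,0.1,0,0,0,72,0,0,0,0,0,0,70,0,0,0,0,0,0,70,0,0,0,0,0,0,70],
)

```text
t: 59.65
tool_pos: [0.4799, -0.2575, 0.0292]
tool_rot: [0.455, 3.107, -0.001]
contact_force: [0.6, 0.2, -0.4]
opening: 0.0705
grip_force: 0.0
```

Request:
jog_arm(
  commands=[-0.01,0,0,0,0,0,66,0,0,0,0,0,0,62,0,0,0,0,0,0,57,0,0,0,0,0,0,57,0,0,0,0,0,0,57,0,0,-0.3,0,0,0,57,0,0,-0.5,0,0,0,57,0,0,-0.4,0,0,0,57,0.08,0.4,0,0,0,0,57,0.17,0.8,0,0,0,0,57,0.17,0.8,0,0,0,0,57,0.17,0.8,0,0,0,0,57,0.17,0.8,0,0,0,0,57,0.17,0.8,0,0,0,0,57,0.17,0.8,0,0,0,0,57,0.17,0.8,0,0,0,0,57,0.14,0.6,0,0,0,0,57,0,0.15,0,0,0,0,57,0,0,0,0,0,0,57,0,0,0,0,0,0,57],
  newtons=25,
)

```text
t: 62.15
tool_pos: [0.515, 0.154, 0.1002]
tool_rot: [-0.457, -3.108, 0.001]
contact_force: [0.6, 0.2, -0.5]
opening: 0.0584
grip_force: 27.0
```

```bash
python3 - <<'E'
from h import *
o=ctrl.get_obs();p=o['tool_pos'];print(p,o['opening'],o['grip_force'])
d=eyes.get_image('wrist'); lens(d,p[2]+.0095);lensg(d,p,p[2]+.0095);pads(d); delta([.5155,.1539,-.0005],-.292); save('w9.png',d['image'])
E
```

```text
[0.51496522 0.15397978 0.10018849] 0.058423258616552405 26.994590163230896
lens p 0.91 [504.2 245.7] [34.2 35.9] [427.9, 170.9, 486.8, 241.1]
circle 516.7 153.2 29.6
pad 0.92 [array([548.5, 298.1]), array([117.7, 126.1]), np.float64(89.2)] [76. 78. 80.]
pad 0.72 [array([394.5, 287.6]), array([115.3,  36.7]), np.float64(82.1)] [195. 111.  32.]
shift m [-0.0005  0.      0.1007] units [-0.01  0.    1.68] yaw 2.8492 turnz -0.004 tilt [-0.e+00 -1.e-04 -1.e+00]
```

View pics/w9.png

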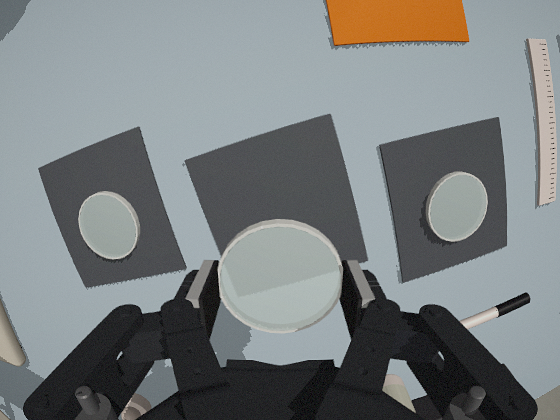

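The blank at (280,275) is held by its edge above the middle pad, and the other two blanks are in place. Lowering it.

Request:
jog_arm(
  commands=[0,0,0.5,0,0,0,57,0,0,0.6,0,0,0,57,0,0,0.4,0,0,0,57,0,0,0.1,0,0,0,57,0,0,0.05,0,0,0,57,0,0,0.03,0,0,0,57,0,0,0,0,0,0,57,0,0,0,0,0,0,57,0,0,0,0,0,0,57],
)

```text
t: 63.42
tool_pos: [0.5152, 0.1551, -0.0003]
tool_rot: [0.455, 3.108, 0.0]
contact_force: [-1.3, 0.6, -0.6]
opening: 0.0585
grip_force: 27.0
```

Request:
jog_arm(
  commands=[0,0,0.015,0,0,0,57,0,0,0,0,0,0,57,0,0,0,0,0,0,60,0,0,0,0,0,0,64,0,0,0,0,0,0,70,0,0,0,0,0,0,76,0,0,-0.2,0,0,0,78,0,0,-0.7,0,0,0,80,0,0,-0.8,0,0,0,80,0,-0.7,-0.6,0,0,0,80,-0.1,-0.8,0,0,0,0,80,-0.1,-0.8,0,0,0,0,78,0,-0.18,0,0,0,0,78,0,0,0,0,0,0,78,0,0,0,0,0,0,78],
)

```text
t: 65.3
tool_pos: [0.484, 0.0099, 0.1367]
tool_rot: [0.453, 3.108, 0.001]
contact_force: [-0.2, -0.1, 0.2]
opening: 0.0781
grip_force: 0.0
```

```bash
python3 - <<'E'
from h import *
o=ctrl.get_obs();p=o['tool_pos'];print(p)
d=eyes.get_image('wrist'); lens(d);lensg(d,[.483,.0085]);lensg(d,[.5155,.154]);pads(d); delta([.483,.0085,-.0003],-.292)
E
```

```text
[0.48398969 0.0099382  0.13665749]
lens p 0.81 [552.3 296.1] [58.6 64.2] [527.8, 163.5, 560.0, 214.1]
circle 483.2 8.2 30.7
circle 516.2 155.2 30.15
pad 0.82 [array([375. , 289.9]), array([118.6,  76.3]), np.float64(82.0)] [171.  91.  20.]
pad 0.79 [array([548.3, 284.9]), array([ 94.8, 127.3]), np.float64(88.6)] [65. 66. 69.]
shift m [ 0.0004 -0.0017  0.1367] units [ 0.01 -0.03  2.28] yaw 2.8524 turnz 0.028 tilt [-2.e-04  2.e-04 -1.e+00]
```

Request:
jog_arm(
  commands=[0,-0.02,0.6,0,0,0,76,0,0,0.7,0,0,0,74,0,0,0.6,0,0,0,72,0,0,0.25,0,0,0,72,0,0,0.1,0,0,0,72,0,0,0.02,0,0,0,72,0,0,0,0,0,0,72,0,0,0,0,0,0,72],
)

```text
t: 66.45
tool_pos: [0.4844, 0.0078, 0.0014]
tool_rot: [0.455, 3.106, 0.0]
contact_force: [-0.6, -0.3, -0.8]
opening: 0.0724
grip_force: 0.0
```

```bash
python3 - <<'E'
from h import *
d=eyes.get_image('wrist'); lens(d);lensg(d,[.483,.0085]);pads(d); delta([.4832,.0085,-.0003],-.292); save('w10.png',cv2.resize(d['image'][150:350,120:440],None,fx=2.4,fy=2.4))
E
```

```text
circle 484.2 8.8 30.15
shift m [0.0008 0.0005 0.0011] units [0.01 0.01 0.02] yaw 2.8507 turnz 0.011 tilt [ 1.e-03 -1.e-04 -1.e+00]
```

View pics/w10.png

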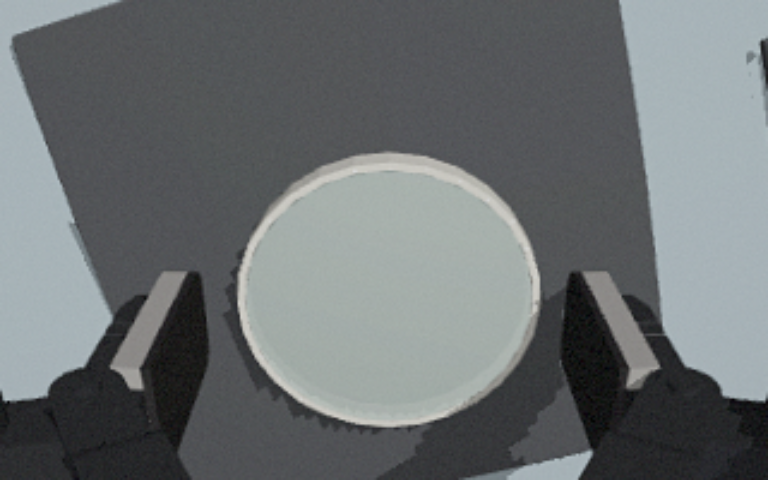

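The right blank is at crop (388,288), midway between the fingers. Gripping it and carrying it over.

Request:
jog_arm(
  commands=[0.005,0,0.025,0,0,0,68,0,0,0,0,0,0,64,0,0,0,0,0,0,57,0,0,0,0,0,0,57,0,0,0,0,0,0,57,0,0,0,0,0,0,57,0,0,-0.3,0,0,0,57,0,0,-0.7,0,0,0,57,0,0,-0.6,0,0,0,57,-0.11,-0.4,0,0,0,0,57,-0.22,-0.8,0,0,0,0,57,-0.22,-0.8,0,0,0,0,57,-0.22,-0.8,0,0,0,0,57,-0.22,-0.8,0,0,0,0,57,-0.16,-0.5,0,0,0,0,57,-0.05,-0.15,0,0,0,0,57,0,0,0,0,0,0,57,0,0,0,0,0,0,57,0,0,0,0,0,0,57],
)

```text
t: 68.97
tool_pos: [0.4791, -0.2559, 0.0946]
tool_rot: [-0.453, -3.109, -0.0]
contact_force: [0.2, -0.4, -0.3]
opening: 0.0586
grip_force: 27.1
```

```bash
python3 - <<'E'
from h import *
d=eyes.get_image('wrist'); o=ctrl.get_obs(); p=o['tool_pos']; print(p,o['opening'],o['grip_force']); lens(d,p[2]+.0095); lensg(d,p,p[2]+.0095); delta([.4805,-.2573,.0286],-.292)
E
```

```text
[ 0.47913675 -0.25602984  0.09471213] 0.058328549995975774 27.109007835388184
circle 476.9 -256.8 30.7
shift m [-0.0016 -0.0007  0.0662] units [-0.03 -0.01  1.1 ] yaw 2.852 turnz 0.024 tilt [ 1.e-04  0.e+00 -1.e+00]
```

Request:
jog_arm(
  commands=[-0.02,0,0.2,0,0,0,57,0,0,0.5,0,0,0,57,0,0,0.2,0,0,0,57,0,0,0,0,0,0,57,0,0,0,0,0,0,57,0,0,0,0,0,0,57],
)

```text
t: 69.82
tool_pos: [0.481, -0.2579, 0.042]
tool_rot: [0.455, 3.107, -0.002]
contact_force: [-0.8, -0.3, -0.3]
opening: 0.0585
grip_force: 27.1
```

```bash
python3 - <<'E'
from h import *
d=eyes.get_image('wrist'); o=ctrl.get_obs(); p=o['tool_pos']; print(p); lens(d,p[2]+.0095); lensg(d,p,p[2]+.0095); delta([.4805,-.2573,.0286],-.292)
E
```

```text
[ 0.48082767 -0.25778521  0.04183366]
circle 480.6 -258.5 29.05
shift m [0.0003 0.0003 0.0131] units [0.01 0.01 0.22] yaw 2.8508 turnz 0.012 tilt [ 1.3e-03 -9.0e-04 -1.0e+00]
```

Request:
jog_arm(
  commands=[0.005,0.005,0.1,0,0,0,57,0,0,0.11,0,0,0,57,0,0,0,0,0,0,57,0,0,0,0,0,0,57,0,0,0,0,0,0,57],
)

```text
t: 70.55
tool_pos: [0.48, -0.257, 0.0281]
tool_rot: [0.455, 3.108, -0.0]
contact_force: [0.8, -1.2, 1.1]
opening: 0.0581
grip_force: 29.1
```

Request:
jog_arm(
  commands=[0,0,0.005,0,0,0,57,0,0,0,0,0,0,62,0,0,0,0,0,0,66,0,0,0,0,0,0,72,0,0,0,0,0,0,76,0,0,-0.1,0,0,0,78,0,0,-0.5,0,0,0,80,0,0,-0.8,0,0,0,84,0,0,-0.8,0,0,0,84,0,0,0,0,0,0,84,0,0,0,0,0,0,84],
)

```text
t: 71.92
tool_pos: [0.4798, -0.2568, 0.1599]
tool_rot: [0.455, 3.108, -0.0]
contact_force: [-0.3, -0.0, -0.6]
opening: 0.084
grip_force: 0.0
```

```bash
python3 - <<'E'
from h import *
d=eyes.get_image('wrist'); lens(d,.038);lensg(d,[.4805,-.2573],.038); delta([.6318,-.3028,.30],-.292)
E
```

```text
circle 479.8 -257.6 29.1
shift m [-0.1592 -0.0006 -0.1423] units [-2.65 -0.01 -2.37] yaw 2.8508 turnz 0.012 tilt [-0.0024  0.0018 -1.    ]
```

Request:
jog_arm(
  commands=[0,0,-0.8,0,0,0,84,0,0,-0.8,0,0,0,84,0,0,-0.8,0,0,0,80,-0.6,0,0,0,0,0,70,-0.8,0,0,0,0,0,60,-0.8,0,0,0,0,0,60,-0.45,0,0,0,0,0,60,0,0,0,0,0,0,60,0,0,0,0,0,0,60],
)

```text
t: 73.15
tool_pos: [0.6315, -0.3022, 0.3024]
tool_rot: [-0.455, -3.106, -0.002]
contact_force: [0.8, -0.3, 1.0]
opening: 0.0599
grip_force: 0.0
```

Request:
jog_arm(
  commands=[0,-0.01,0.4,0,0,0,60,0,0,0.5,0,0,0,60,0,0,0.3,0,0,0,60,0,0,0.16,0,0,0,60,0,0,0,0,0,0,50,0,0,0,0,0,0,40,0,0,0,0,0,0,28,0,0,0,0,0,0,28,0,0,0,0,0,0,28,0,0,0,0,0,0,28],
  newtons=50,
)

```text
t: 74.4
tool_pos: [0.633, -0.3032, 0.224]
tool_rot: [0.454, 3.106, -0.001]
contact_force: [0.8, 1.2, 5.9]
opening: 0.0313
grip_force: 51.1
```

Request:
jog_arm(
  commands=[0.26,0,-0.08,0,0,0,28,0.267,0,-0.056,0,0,0,28,0.271,0,-0.03,0,0,0,28,0.273,0,-0.004,0,0,0,28,0.272,0,0.023,0,0,0,28,0.268,0,0.049,0,0,0,28,0.262,0,0.074,0,0,0,28,0.254,0,0.099,0,0,0,28,0.243,0,0.123,0,0,0,28,0.23,0,0.146,0,0,0,28,0.215,0,0.167,0,0,0,28,0.198,0,0.187,0,0,0,28,0,0,0,0,0,0,28],
)

```text
t: 76.03
tool_pos: [0.458, -0.2503, 0.1806]
tool_rot: [-0.455, -3.107, -0.003]
contact_force: [-1.1, 6.3, 8.5]
opening: 0.0312
grip_force: 51.7
```

Request:
jog_arm(
  commands=[0.179,0,0.205,0,0,0,28,0.159,0,0.222,0,0,0,28,0.137,0,0.236,0,0,0,28,0.113,0,0.248,0,0,0,28,0.089,0,0.258,0,0,0,28,0.064,0,0.265,0,0,0,28,0.038,0,0.27,0,0,0,28,0.012,0,0.272,0,0,0,28,0,0,0.05,0,0,0,28,0,0,0.03,0,0,0,28,0,0,0,0,0,0,28,0,0,0,0,0,0,28],
)

```text
t: 77.53
tool_pos: [0.4141, -0.2371, 0.0611]
tool_rot: [-0.455, -3.107, -0.004]
contact_force: [-9.2, 12.5, 28.8]
opening: 0.0313
grip_force: 54.4
```

Request:
jog_arm(
  commands=[0,0,-0.08,0,0,0,28,-0.003,0,-0.136,0,0,0,28,-0.009,0,-0.136,0,0,0,28,-0.016,0,-0.135,0,0,0,28,-0.022,0,-0.135,0,0,0,28,-0.029,0,-0.133,0,0,0,28,-0.035,0,-0.132,0,0,0,28,-0.041,0,-0.13,0,0,0,28,-0.048,0,-0.128,0,0,0,28,-0.054,0,-0.125,0,0,0,28,-0.06,0,-0.123,0,0,0,28,-0.065,0,-0.12,0,0,0,28,-0.071,0,-0.116,0,0,0,28,-0.077,0,-0.113,0,0,0,28,-0.082,0,-0.109,0,0,0,28,-0.087,0,-0.105,0,0,0,28,-0.092,0,-0.101,0,0,0,28,-0.097,0,-0.096,0,0,0,28,-0.101,0,-0.091,0,0,0,28,-0.106,0,-0.086,0,0,0,28],
)

```text
t: 80.03
tool_pos: [0.4768, -0.256, 0.1986]
tool_rot: [0.455, 3.108, 0.002]
contact_force: [-1.2, 4.5, 7.9]
opening: 0.0308
grip_force: 51.6
```

Request:
jog_arm(
  commands=[-0.11,0,-0.081,0,0,0,28,-0.113,0,-0.076,0,0,0,28,-0.117,0,-0.07,0,0,0,28,-0.12,0,-0.064,0,0,0,28,-0.123,0,-0.059,0,0,0,28,-0.126,0,-0.053,0,0,0,28,-0.128,0,-0.046,0,0,0,28,-0.13,0,-0.04,0,0,0,28,-0.132,0,-0.034,0,0,0,28,-0.134,0,-0.028,0,0,0,28,-0.135,0,-0.021,0,0,0,28,-0.136,0,-0.015,0,0,0,28,-0.136,0,-0.008,0,0,0,28,-0.136,0,-0.001,0,0,0,28,-0.136,0,0.005,0,0,0,28,-0.136,0,0.012,0,0,0,28,-0.135,0,0.018,0,0,0,28,-0.134,0,0.025,0,0,0,28,-0.133,0,0.031,0,0,0,28,-0.131,0,0.037,0,0,0,28],
)

```text
t: 82.52
tool_pos: [0.6264, -0.3012, 0.2264]
tool_rot: [0.454, 3.104, -0.001]
contact_force: [3.0, 0.8, 5.1]
opening: 0.0314
grip_force: 51.2
```

Request:
jog_arm(
  commands=[-0.129,0,0.044,0,0,0,28,0,0,0,0,0,0,28,0,0,0,0,0,0,28],
)

```text
t: 82.9
tool_pos: [0.633, -0.3032, 0.224]
tool_rot: [0.455, 3.106, -0.001]
contact_force: [1.4, 2.3, 6.4]
opening: 0.0314
grip_force: 51.6
```

Request:
jog_arm(
  commands=[0,0,0,0,0,0,36,0,0,0,0,0,0,50,0,0,0,0,0,0,62,0,0,-0.3,0,0,0,66,0,0,-0.5,0,0,0,70,0,0,-0.5,0,0,0,74,0.6,0,0,0,0,0,76,0.8,0,0,0,0,0,76,0.8,0,0,0,0,0,76,0.46,0.01,0.4,0,0,0,76,0,0,0.8,0,0,0,76,0,0,0.8,0,0,0,76,0,0,0.8,0,0,0,76,0,0,0.4,0,0,0,76,0,0,0,0,0,0,76,0,0,0,0,0,0,76],
  newtons=25,
)

```text
t: 84.9
tool_pos: [0.4806, -0.2576, 0.1106]
tool_rot: [0.455, 3.106, -0.003]
contact_force: [0.5, -0.1, -0.3]
opening: 0.0759
grip_force: 0.0
```

```bash
python3 - <<'E'
from h import *
d=eyes.get_image('wrist'); lens(d,.038);lensg(d,[.4805,-.2573],.038); delta([.4805,-.2573,.0295],-.292)
E
```

```text
lens p 0.56 [ 491.6 -260.5] [134.8 241.3] [193.8, 93.1, 371.8, 365.7]
circle 480.2 -256.6 29.0
shift m [0.0007 0.0005 0.0814] units [0.01 0.01 1.36] yaw 2.8508 turnz 0.012 tilt [ 0.0034 -0.0025 -1.    ]
```

Request:
jog_arm(
  commands=[0,-0.005,0.5,0,0,0,74,0,0,0.5,0,0,0,72,0,0,0.25,0,0,0,72,0,0,0.085,0,0,0,72,0,0,0,0,0,0,70,0,0,0,0,0,0,70,0,0,0,0,0,0,70],
)

```text
t: 85.88
tool_pos: [0.48, -0.2575, 0.0291]
tool_rot: [0.455, 3.107, -0.001]
contact_force: [0.2, 0.8, 0.1]
opening: 0.0699
grip_force: 0.0
```

```bash
python3 - <<'E'
from h import *
d=eyes.get_image('top')
for s in nets.silhouettes('top','pad_left'):
    if s['p']<.1: continue
    v,u=np.nonzero(s['mask']); w=np.array([ray(d,a,b,.003)[:2] for a,b in zip(u,v)])*1000
    print(round(s['p'],2),cv2.minAreaRect(w.astype(np.float32)),d['image'][s['mask']].mean(0).round())
print(ray(d,140+446/2.5,110+303/2.5,.003))
E
```

```text
0.82 ((351.426513671875, 293.18829345703125), (120.75786590576172, 127.12234497070312), 81.63310241699219) [168.  91.  49.]
0.75 ((548.1001586914062, 300.2837829589844), (117.29716491699219, 120.73767852783203), 89.6173095703125) [68. 71. 73.]
[0.47540113 0.00450154 0.003     ]
```

Request:
jog_arm(
  commands=[-0.005,0,0,0,0,0,66,0,0,0,0,0,0,62,0,0,0,0,0,0,57,0,0,0,0,0,0,57,0,0,0,0,0,0,57,0,0,-0.3,0,0,0,57,0,0,-0.5,0,0,0,57,0,0,-0.4,0,0,0,57,0.12,0.4,0,0,0,0,57,0.24,0.8,0,0,0,0,57,0.24,0.8,0,0,0,0,57,0.24,0.8,0,0,0,0,57,0.24,0.8,0,0,0,0,57,0.2,0.5,0,0,0,0,57,0,0.1,0,0,0,0,57,0,0,0,0,0,0,57,0,0,0,0,0,0,57],
)

```text
t: 88.1
tool_pos: [0.4786, 0.0053, 0.1004]
tool_rot: [0.457, 3.108, -0.001]
contact_force: [-0.4, -0.4, -0.1]
opening: 0.0582
grip_force: 27.1
```

```bash
python3 - <<'E'
from h import *
o=ctrl.get_obs();p=o['tool_pos'];print(p,o['opening'],o['grip_force'])
d=eyes.get_image('wrist'); pads(d); lens(d); delta([.478,.006,-.0005],-.292)
E
```

```text
[0.47858847 0.00529187 0.10037858] 0.05815238155606196 27.096987068653107
pad 0.89 [array([377. , 277.7]), array([95.4, 68.8]), np.float64(82.9)] [173.  91.  19.]
pad 0.67 [array([547.8, 263.9]), array([ 51.8, 125.8]), np.float64(89.2)] [65. 66. 69.]
lens p 0.61 [551.3 273. ] [15.1 54.1] [550.4, 180.4, 559.9, 225.6]
shift m [0.0006 0.0004 0.1006] units [0.01 0.01 1.68] yaw 2.8493 turnz -0.003 tilt [-1.e-04 -1.e-04 -1.e+00]
```

Request:
jog_arm(
  commands=[0,0,0.5,0,0,0,57,0,0,0.6,0,0,0,57,0,0,0.4,0,0,0,57,0,0,0.1,0,0,0,57,0,0,0.05,0,0,0,57,0,0,0.03,0,0,0,57,0,0,0,0,0,0,57,0,0,0,0,0,0,57,0,0,0,0,0,0,57],
)

```text
t: 89.38
tool_pos: [0.4786, 0.0063, -0.0003]
tool_rot: [0.455, 3.108, 0.0]
contact_force: [0.2, 0.1, -1.2]
opening: 0.0584
grip_force: 27.1
```

Request:
jog_arm(
  commands=[0,0,0.015,0,0,0,57,0,0,0,0,0,0,57,0,0,0,0,0,0,60,0,0,0,0,0,0,64,0,0,0,0,0,0,70,0,0,0,0,0,0,76,0,0,-0.2,0,0,0,78,0,0,-0.7,0,0,0,80,0,0,-0.8,0,0,0,80,0,0.6,-0.8,0,0,0,80,-0.2,0.8,-0.8,0,0,0,80,-0.2,0.8,-0.4,0,0,0,80,0,0,0,0,0,0,80,0,0,0,0,0,0,80],
)

```text
t: 91.12
tool_pos: [0.5363, 0.1217, 0.2158]
tool_rot: [-0.454, -3.108, 0.001]
contact_force: [-0.4, 0.2, -0.3]
opening: 0.0801
grip_force: 0.0
```

```bash
python3 - <<'E'
from h import *
d=eyes.get_image('wrist'); save('w11.png',d['image']); lens(d); lensg(d,[.4786,.006]);lensg(d,[.516,.155]);lensg(d,[.5526,.299]); pads(d)
e=eyes.get_image('scene'); p=pts(e); b=p[(p[:,2]>.225)&(p[:,0]>.4)&(p[:,0]<.7)&(p[:,1]<-.2)&(p[:,1]>-.4)]; print(np.median(b,0),b.max(0))
E
```

```text
lens p 0.8 [552.4 298.4] [60.  63.5] [406.8, 127.5, 452.2, 178.3]
circle 478.4 5.2 30.15
circle 515.8 154.8 30.7
circle 552.4 299.2 30.7
pad 0.92 [array([388.8, 288.4]), array([116.6,  49.3]), np.float64(81.5)] [184. 103.  30.]
pad 0.73 [array([548.6, 298.3]), array([118.2, 126.6]), np.float64(89.8)] [70. 72. 75.]
[ 0.63792456 -0.30269465  0.25027297] [ 0.6499403  -0.28364954  0.25788899]
```

View pics/w11.png

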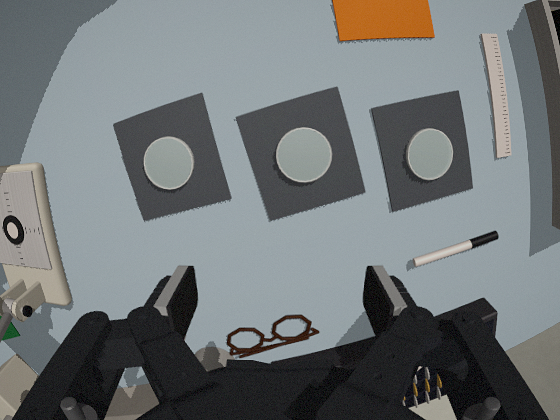

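All three blanks lie wholly on their own felt pads, at (168,163), (304,155) and (430,154). The rest is empty and the lever is up. Handing in.

```bash
python3 -c "
from station import job; print(job.finish_job())"
```

```text
the job is handed in; nothing more can be done
None
```

I dotted all three blanks from left to right and returned each to its own pad. The lever went to its stop each time and is up again, and the job is handed in; I could not see the ink marks in the pictures.

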